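Fetch the paperweight from behind the ink bottles

ROBOT

A 6-joint arm with a two-finger parallel gripper is mounted at the origin on the work surface. World frame = base frame: x ahead of the robot, y to its left, z up, the work surface at z = 0. Lengths are in m, angles in rad, forces in N, time in s.
With the tool pointing down it reaches from about 0.325 to 0.85 m from the base axis. Payload 4.4 kg.
Tool frame: the origin (TCP) lies at the very end of the fingers, on their centre line; the grasp point (between the pads) lies 19 mm behind it; z points along the fingers, y is the direction in which the jaws open and shut (so a half turn about z gives the same grasp; the last joint's range is limited). The gripper opens to 94 mm and grips with 3 to 60 N. Pads are 16 mm wide; open, the fingers measure 119 mm over their backs; the gripper's body (75 mm by 177 mm) begins 78 mm behind the grasp point.
Start: joints at [-0.15, 0.207, 1.542, -0, 1.393, -0.15], TCP at [0.575, -0, 0.205] pointing down, gripper open.
Joint ranges: [-2.73, 2.73], [-0.86, 2.22], [0.23, 2.46], [-1.11, 4.25], [0.08, 2.63], [-2.82, 2.82]. Speed limits (rad/s): [2.79, 2.79, 3.14, 3.14, 3.14, 3.14].

INTERFACE

Orientations are given as a rotation vector (axis times angle).
In Python, from cell import ctrl gives the robot as it stands. The module is installed in compiled form; this text tells all that it offers.
- The arm moves only by the tool arm_command, never from a script. Its argument "deltas" is a list of rows, each an object of numbers: "x", "y", "z": the shift along the world's x, y, z in mm; "roll": the turn about the world's z in degrees; "hand": the gripper command: -1 is fully open, 1 is shut, values between are in proportion. In form: [{"x": .., "y": .., "z": .., "roll": .., "hand": ..}, ...]. A call has 1 to 10 rows; each row is the pose to reach, as a shift and turn from the pose measured when the call began; what a row does not reach only later rows make up. A row lasts 1/10 s, in which the tool goes at most 50 mm and 8.59 degrees, less where a joint would pass 70% of its speed; a pose out of reach is approached as far as the arm can. A call with a gripper value outside its range is refused whole. The fingers move at their own pace and stop on an object; "squeeze" is the grip in N (left out, the last holds). Time passes only in rows, so rows that repeat a pose let the fingers close. It gives the time, the measured TCP pose, the force and the opening at its end, in the units of the state.
- ctrl.sense(): the state, without advancing time (a new reading comes with each control period).
- ctrl.camera(name): name is "scene" or "side" or "wrist"; returns the picture (480x640x3 uint8, red, green, blue); there is no depth.
- ctrl.get_calibration(name): a dict with "mtx" (3x3 intrinsics, pixels), "R" (3x3) and "t" (3): a world point X has camera coordinates R X + t. Camera axes: x right, y down, z forward; pixel columns grow to the right and rows downward; lengths in m; the calibration is good to about 2 mm. A picture is of the moment at which its call begins: read the wrist's pose just before it. get_calibration takes no time and is no camera call; for the wrist camera it gives the pose at the moment of the call.
- ctrl.sign_off(): hands the job in, once; it reports no verdict.
The state is a dict: "clock": time; "joint_pos": joint angles; "joint_velocities": joint speeds; "effort": joint torques, N m; "tcp_pos": TCP position; "ee_rot": TCP orientation; "force": force on the tool from outside, world axes, zero at the start; "wrist_torque": the same for the moment, N m; "grip_width": finger opening in m.
Only numpy, scipy, OpenCV 4.12 (cv2) and the standard library are available. Lean on these libraries where they do the work, as an engineer would, in place of code of your own. Each camera call takes 0.05 s, during which the arm holds its last target.

TASK

Move the three ink bottles out of the caddy and stand them all on the black mat, then fetch the paperweight bar from behind their places and lay it flat, centred along the blue tape strip on the print, and let go of it while the bottles are still on the mat. Only then put each bottle back upright in the middle of its place on the coaster of its own colour. Never tip a bottle over, and leave the jar of brushes where it stands.

Things in the scene. Friction and masses are not known exactly. Their poses are not given: they have to be found in the camera images.
- red_bottle: red round ink bottle with a white paper band round its side and a red cap: body 46 mm in diameter and straight up to 90 mm, cap 31 mm, 118 mm tall in all, about 0.16 kg. Origin: centre of its underside, z up its axis. Starts on the red coaster, close in front of the weight; the bottles stand 64 mm apart, so grip across the row (along the coaster's x).
- yellow_bottle: yellow round ink bottle with a white paper band round its side and a yellow cap: body 46 mm in diameter and straight up to 90 mm, cap 31 mm, 118 mm tall in all, about 0.16 kg. Origin: centre of its underside, z up its axis. Starts on the yellow coaster, close in front of the weight; the bottles stand 64 mm apart, so grip across the row (along the coaster's x).
- blue_bottle: blue round ink bottle with a white paper band round its side and a blue cap: body 46 mm in diameter and straight up to 90 mm, cap 31 mm, 118 mm tall in all, about 0.16 kg. Origin: centre of its underside, z up its axis. Starts on the blue coaster, close in front of the weight; the bottles stand 64 mm apart, so grip across the row (along the coaster's x).
- red_coaster: red coaster fixed in the plywood ink caddy, home of the red bottle; 3 mm thick, 56 mm wide (y). Origin: on its underside, at the centre of the bottle's place; it reaches 45 mm forward (-x, this end shows) and 25 mm back. x points across the row, from its front to the weight behind; y along it. Top 11 mm above the table. The caddy has 30 mm high cheeks at the row's two ends only.
- yellow_coaster: yellow coaster fixed in the plywood ink caddy, home of the yellow bottle; 3 mm thick, 56 mm wide (y). Origin: on its underside, at the centre of the bottle's place; it reaches 45 mm forward (-x, this end shows) and 25 mm back. x points across the row, from its front to the weight behind; y along it. Top 11 mm above the table. The caddy has 30 mm high cheeks at the row's two ends only.
- blue_coaster: blue coaster fixed in the plywood ink caddy, home of the blue bottle; 3 mm thick, 56 mm wide (y). Origin: on its underside, at the centre of the bottle's place; it reaches 45 mm forward (-x, this end shows) and 25 mm back. x points across the row, from its front to the weight behind; y along it. Top 11 mm above the table. The caddy has 30 mm high cheeks at the row's two ends only.
- weight: paperweight bar: steel base with a dark wooden grip of the same width and two small brass dots on top; 110 mm long (y), 26 mm wide (x), 36 mm tall, about 0.35 kg. Origin: centre of its underside, z up. At the start it lies flat on the caddy's floor, 8 mm above the table, directly behind the row of bottles and parallel to it. To be gripped across its width.
- mat: black rubber mat fixed on the table, 110 mm (x) by 210 mm (y), 4 mm thick: the side area for the bottles, with room for three in a row along y. Origin: centre of its underside.
- print: small print on a white board fixed on the table, 4 mm thick, 150 mm (x) by 170 mm (y), with a dark red picture and a blue tape strip, 34 mm (x) by 130 mm (y), near its far edge (+x). Origin: below the centre of the blue strip, on the board's underside, the board's top being 4 mm higher; y runs along the strip. The board reaches from 125 mm in front (-x) to 25 mm behind (+x) of the origin.
- brush_jar: pale green-blue jar of brushes, a bystander: 64 mm in diameter, 105 mm tall, brushes up to 195 mm, about 0.45 kg. Origin: centre of its underside.

How it is judged:
On the way, in this order (a step that is already met when the one before it is completed fails the run):
1. all three bottles stand on the black mat (x of red_bottle in the frame of mat between -0.055 and 0.055 m and y of red_bottle in the frame of mat between -0.105 and 0.105 m and z of each of red_bottle, yellow_bottle, blue_bottle in the frame of mat below 0.009 m and angle between each of red_bottle, yellow_bottle, blue_bottle's own z axis and vertical below 0.1 rad and linear speed of each of red_bottle, yellow_bottle, blue_bottle below 0.03 m/s and x of yellow_bottle in the frame of mat between -0.055 and 0.055 m and y of yellow_bottle in the frame of mat between -0.105 and 0.105 m and x of blue_bottle in the frame of mat between -0.055 and 0.055 m and y of blue_bottle in the frame of mat between -0.105 and 0.105 m), for 0.2 s.
2. the weight lies along the blue strip on the print, released, while all three bottles stand on the mat (all of step 1 and horizontal distance between weight and print below 0.012 m and angle between the y axis of weight and the y axis of print, either way round below 0.2 rad and z of weight in the frame of print below 0.009 m and angle between weight's own z axis and vertical below 0.1 rad and linear speed of weight below 0.03 m/s and contact force between the fingers and weight below 0.5 N), for 0.2 s.
At the end, for the whole second after the job is handed in: Each bottle stands upright (0.1 rad) on its own colour's coaster, centre within 12 mm of the coaster's origin; the weight lies flat on the print, centre within 12 mm of the blue strip's middle, along it within 0.2 rad (either way round); all released and at rest (horizontal distance between weight and print below 0.012 m and angle between the y axis of weight and the y axis of print, either way round below 0.2 rad and z of weight in the frame of print below 0.009 m and angle between each of weight, red_bottle, yellow_bottle, blue_bottle's own z axis and vertical below 0.1 rad and linear speed of each of weight, red_bottle, yellow_bottle, blue_bottle below 0.03 m/s and contact force between the fingers and weight below 0.5 N and horizontal distance between red_bottle and red_coaster below 0.012 m and z of red_bottle in the frame of red_coaster below 0.008 m and horizontal distance between yellow_bottle and yellow_coaster below 0.012 m and z of yellow_bottle in the frame of yellow_coaster below 0.008 m and horizontal distance between blue_bottle and blue_coaster below 0.012 m and z of blue_bottle in the frame of blue_coaster below 0.008 m and contact force between the fingers and red_bottle below 0.5 N and contact force between the fingers and yellow_bottle below 0.5 N and contact force between the fingers and blue_bottle below 0.5 N); the robot touches nothing.
It fails at once if a bottle is tipped over (beyond 0.6 rad) (angle between any of red_bottle, yellow_bottle, blue_bottle's own z axis and vertical above 0.6 rad).
It fails at once if the jar of brushes is shifted by more than 20 mm or tipped (distance of brush_jar from where it was at the start of the episode above 0.02 m or angle between brush_jar's own z axis and vertical above 0.3 rad).
It also fails if it takes over 152 s, if anything falls off the work surface, if the arm or the gripper's body presses on something with over 40 N, if the wrist force passes 120 N, or if a joint passes its speed limit or range.

## Working session

There is one attempt and no reset: what is moved stays moved. The work goes in short steps, Python scripts to look and compute and a tool call to move; the robot and the scene stay as the last step left them, time stands still between calls to the robot, and variables do not carry over. Pictures are saved under pics/ and viewed, and the job is handed in when it is done.

Besides the shell and the picture viewer there is one more tool, called after ">>>" as name(argument=value, ...), one argument or row to a line, values as JSON. arm_command: Moves the arm, as the interface text tells. Its arguments: {"type":"object","properties":{"deltas":{"type":"array","items":{"type":"object","properties":{"x":{"type":"number"},"y":{"type":"number"},"z":{"type":"number"},"roll":{"type":"number"},"hand":{"type":"number"}}}},"squeeze":{"type":"number"}},"required":["deltas"]}

```bash
mkdir -p pics; python3 - <<'E'
from cell import ctrl
import cv2
s=ctrl.sense(); print(s)
for n in ["scene","side","wrist"]:
    c=ctrl.get_calibration(n); print(n,c)
    im=ctrl.camera(n); cv2.imwrite(f"pics/{n}0.png",im[:,:,::-1])
E
```

```text
{'clock': 0.0, 'joint_pos': array([-1.50485686e-01,  2.07419882e-01,  1.54295916e+00, -2.91592519e-05,
        1.39349406e+00, -1.50504780e-01]), 'joint_velocities': array([-0.00019706, -0.00275249,  0.00076869,  0.00072866,  0.00061345,
        0.00056342]), 'effort': array([-8.39226868e-05, -3.70882022e+01, -2.81415099e+01,  6.96549774e-02,
        3.60915181e-02, -1.71865345e-04]), 'tcp_pos': array([5.74184582e-01, 1.10635832e-04, 2.04288422e-01]), 'ee_rot': array([-2.22012775e+00, -2.22018163e+00,  2.15959477e-03]), 'force': array([ 0.87707198, -0.2331329 , -0.01130268]), 'wrist_torque': array([-0.02642694, -0.00335696,  0.00816899]), 'grip_width': 0.0943732205235761}
scene {'mtx': array([[613.09919013,   0.        , 322.56420072],
       [  0.        , 613.09919013, 234.94972049],
       [  0.        ,   0.        ,   1.        ]]), 'R': array([[ 0.2794977 ,  0.96011139,  0.00819494],
       [ 0.6874378 , -0.19414661, -0.69981166],
       [-0.67030613,  0.20122926, -0.71428039]]), 't': array([-0.15267003, -0.37668562,  1.57975256])}
side {'mtx': array([[467.64696832,   0.        , 321.61816513],
       [  0.        , 467.64696832, 231.93797963],
       [  0.        ,   0.        ,   1.        ]]), 'R': array([[ 0.99387851, -0.10968609, -0.01320839],
       [-0.09067223, -0.74154252, -0.66475051],
       [ 0.0631193 ,  0.66187888, -0.74694866]]), 't': array([-0.57080461,  0.09058201,  0.91398614])}
wrist {'mtx': array([[351.02521302,   0.        , 318.26983698],
       [  0.        , 351.02521302, 238.03380007],
       [  0.        ,   0.        ,   1.        ]]), 'R': array([[ 9.99997000e-01, -1.04621888e-03, -2.21493325e-03],
       [-3.76615290e-04, -9.59118781e-01,  2.83003571e-01],
       [-2.42046776e-03, -2.83001888e-01, -9.59116298e-01]]), 't': array([-0.57229322, -0.02945804,  0.39303945])}
```

View pics/scene0.png

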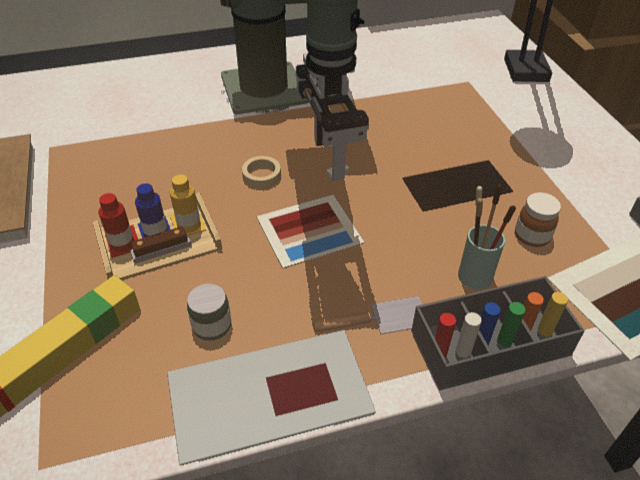

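View pics/side0.png

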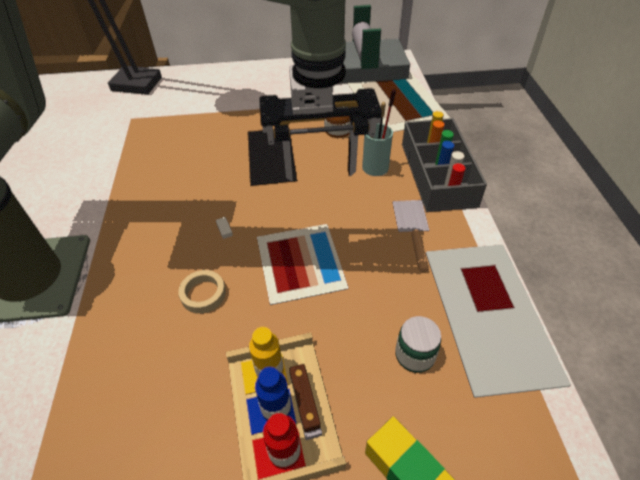

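View pics/wrist0.png

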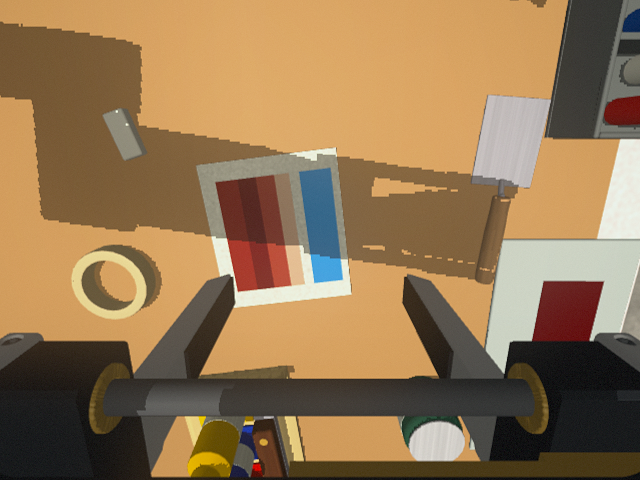

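```bash
cat > h.py <<'E'
import numpy as np, cv2
from cell import ctrl
def ray(n,uv,z,c=None):
    c=c or ctrl.get_calibration(n); R,t,K=c["R"],c["t"],c["mtx"]
    o=-R.T@t; d=R.T@np.linalg.solve(K,np.array([uv[0],uv[1],1.0])); return o+d*(z-o[2])/d[2]
def proj(n,X,c=None):
    c=c or ctrl.get_calibration(n); p=c["mtx"]@(c["R"]@np.array(X)+c["t"]); return p[:2]/p[2]
HS={"red":[((0,150,90),(6,255,255)),((175,150,90),(180,255,255))],"yellow":[((21,150,120),(30,255,255))],"blue":[((112,130,70),(128,255,255))],"strip":[((98,120,80),(111,255,255))],"white":[((0,0,150),(180,60,255))]}
def mask(im,name,roi=None):
    hsv=cv2.cvtColor(im,cv2.COLOR_RGB2HSV); m=0
    for lo,hi in HS[name]: m=m|cv2.inRange(hsv,lo,hi)
    if roi:
        k=np.zeros_like(m); x0,y0,x1,y1=roi; k[y0:y1,x0:x1]=1; m=m*k
    return m
def blobs(m,amin=60):
    cs,_=cv2.findContours(m,cv2.RETR_EXTERNAL,cv2.CHAIN_APPROX_NONE)
    return sorted([c for c in cs if cv2.contourArea(c)>amin],key=cv2.contourArea,reverse=True)
E
python3 - <<'E'
from h import *
np.set_printoptions(precision=4,suppress=True)
im={n:cv2.imread(f"pics/{n}0.png")[:,:,::-1].copy() for n in("scene","side")}
for n in("scene","side"):
    print(n)
    for b in blobs(mask(im[n],"strip"),150):
        r=cv2.minAreaRect(b); 
        pts=np.array([ray(n,p,.004)[:2] for p in b[:,0]],np.float32); rr=cv2.minAreaRect(pts); M=cv2.moments(b)
        print("strip",r[0],ray(n,(M['m10']/M['m00'],M['m01']/M['m00']),.004)[:2],rr)
    g=cv2.cvtColor(im[n],cv2.COLOR_RGB2HSV)
    roi=(395,150,520,220) if n=="scene" else (240,120,305,190)
    m=cv2.inRange(g,(0,0,0),(180,255,75)); k=m*0; k[roi[1]:roi[3],roi[0]:roi[2]]=1
    for b in blobs(m*k,500)[:2]:
        pts=np.array([ray(n,p,.004)[:2] for p in b[:,0]],np.float32); print("mat",cv2.boundingRect(b),cv2.minAreaRect(pts))
    for c in("red","yellow","blue"):
        roi=(90,150,230,280) if n=="scene" else (225,320,350,480)
        m=mask(im[n],c,roi)
        for b in blobs(m,30)[:4]: print(c,cv2.boundingRect(b),cv2.contourArea(b))
s=im["side"][310:480,210:370]; cv2.imwrite("pics/crop_side.png",cv2.resize(s,None,fx=3.5,fy=3.5,interpolation=cv2.INTER_CUBIC)[:,:,::-1])
s=im["scene"][165:285,85:235]; cv2.imwrite("pics/crop_scene.png",cv2.resize(s,None,fx=5,fy=5,interpolation=cv2.INTER_CUBIC)[:,:,::-1])
E
```

```text
scene
strip (295.9174499511719, 252.22479248046875) [ 0.5818 -0.0641] ((0.5818423628807068, -0.0617809072136879), (0.03034246899187565, 0.035046838223934174), 5.988862037658691)
mat (403, 161, 110, 50) ((0.4963664710521698, 0.3184002637863159), (0.13394373655319214, 0.20886166393756866), 0.9426102638244629)
red (98, 202, 26, 17) 184.5
red (99, 193, 17, 12) 128.0
red (107, 240, 23, 17) 47.0
red (130, 225, 8, 16) 39.5
yellow (172, 175, 15, 10) 71.5
yellow (170, 214, 7, 13) 31.0
blue (137, 184, 15, 10) 94.0
side
strip (325.12261962890625, 256.8168640136719) [ 0.5788 -0.0208] ((0.5784934759140015, -0.017084650695323944), (0.03147343173623085, 0.12587060034275055), 7.257029056549072)
mat (248, 120, 57, 65) ((0.49112144112586975, 0.33428919315338135), (0.2515164315700531, 0.1449134647846222), 82.61634826660156)
red (253, 413, 52, 67) 1667.5
yellow (250, 327, 29, 33) 668.5
yellow (241, 358, 16, 36) 382.5
blue (247, 367, 43, 67) 1170.5
```

View pics/crop_side.png

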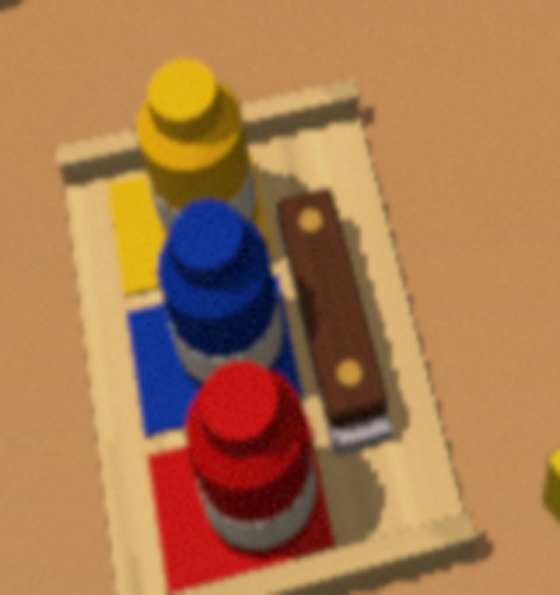

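View pics/crop_scene.png

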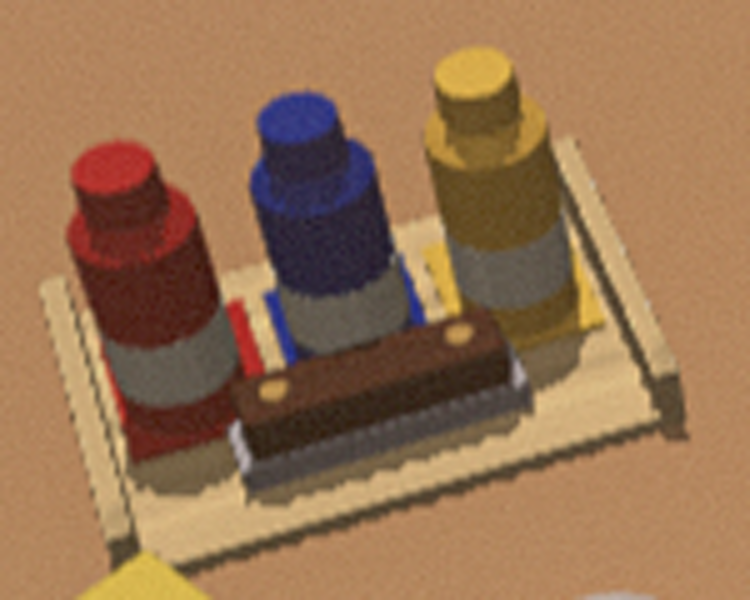

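```bash
python3 - <<'E'
from h import *
np.set_printoptions(precision=4,suppress=True)
f=lambda x,y:(210+x/3.5,310+y/3.5); g=lambda x,y:(85+x/5,165+y/5)
print("side caps",[ray("side",f(*p),.129)[:2] for p in[(183,90),(208,235),(240,400)]])
print("scene caps",[ray("scene",g(*p),.129)[:2] for p in[(475,74),(299,118),(116,167)]])
print("dots side",[ray("side",f(*p),.044)[:2] for p in[(310,220),(348,373)]])
print("dots scene",[ray("scene",g(*p),.044)[:2] for p in[(459,332),(272,389)]])
# coaster left corners, side
print("coast side",[ray("side",f(*p),.011)[:2] for p in[(112,183),(128,292),(130,315),(147,435),(151,456),(168,588)]])
print("jar side",ray("side",(376,172),0.0), "scene",ray("scene",(478,283),0))
for p in[(403,182),(490,161),(512,188),(418,209)]: print("mat scene",ray("scene",p,.004)[:2])
for p in[(250,131),(277,130),(254,184),(296,180)]: print("mat side",ray("side",p,.004)[:2])
print("print scene",[ray("scene",p,.004)[:2] for p in[(258,215),(334,197),(363,242),(284,265)]])
print("print side",[ray("side",p,.004)[:2] for p in[(258,236),(328,227),(346,290),(270,300)]])
for n in("wrist",): c=ctrl.get_calibration(n); print(-c["R"].T@c["t"])
E
```

```text
side caps [array([ 0.4614, -0.2532]), array([ 0.4695, -0.3176]), array([ 0.4788, -0.382 ])]
scene caps [array([ 0.4612, -0.2496]), array([ 0.4685, -0.3138]), array([ 0.4777, -0.3785])]
dots side [array([ 0.5082, -0.2762]), array([ 0.5188, -0.3455])]
dots scene [array([ 0.5055, -0.2744]), array([ 0.5166, -0.3442])]
coast side [array([ 0.4155, -0.2313]), array([ 0.4229, -0.2856]), array([ 0.4238, -0.2964]), array([ 0.4308, -0.3497]), array([ 0.4324, -0.3586]), array([ 0.4386, -0.4108])]
jar side [0.7288 0.2247 0.    ] scene [0.7446 0.2404 0.    ]
mat scene [0.4454 0.2098]
mat scene [0.4309 0.4242]
mat scene [0.5268 0.4271]
mat scene [0.5332 0.2083]
mat side [0.4333 0.4195]
mat side [0.5033 0.4149]
mat side [0.4408 0.214 ]
mat side [0.5382 0.2157]
print scene [array([ 0.4615, -0.1119]), array([0.4512, 0.0526]), array([0.5914, 0.0688]), array([ 0.6077, -0.0933])]
print side [array([0.4469, 0.0525]), array([0.5946, 0.0599]), array([ 0.6092, -0.1034]), array([ 0.4659, -0.1088])]
[0.5733 0.0824 0.3842]
```

>>> arm_command(
  deltas=[
    {"x": -10, "y": -25, "z": 15, "roll": 1},
    {"x": -25, "y": -65, "z": 35, "roll": 2},
    {"x": -40, "y": -110, "z": 55, "roll": 4},
    {"x": -55, "y": -155, "z": 70, "roll": 6},
    {"x": -75, "y": -195, "z": 80, "roll": 7.7},
    {"x": -90, "y": -230, "z": 85, "roll": 7.7},
    {"x": -95, "y": -250, "z": 85, "roll": 7.7},
    {"x": -95, "y": -250, "z": 85, "roll": 7.7},
    {"x": -95, "y": -250, "z": 85, "roll": 7.7},
  ],
)

```text
$.deltas[0]: bad value
```

```bash
python3 - <<'E'
from h import *
s=ctrl.sense(); print(s["tcp_pos"],s["ee_rot"],s["force"])
c=ctrl.get_calibration("wrist"); im=ctrl.camera("wrist"); cv2.imwrite("pics/w1.png",im[:,:,::-1]); import pickle; pickle.dump(c,open("w1.pkl","wb"))
E
```

```text
[5.74386878e-01 5.52761350e-05 2.04565486e-01] [-2.22051330e+00 -2.22040316e+00  1.66513054e-03] [ 0.58974611 -0.31397645  0.28041009]
```

View pics/w1.png

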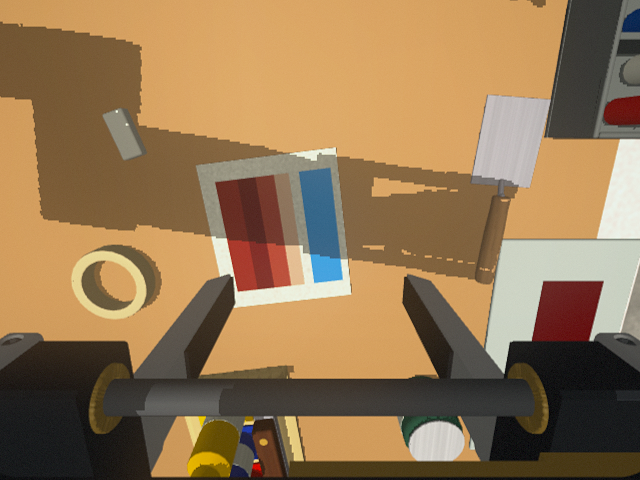

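The move was refused because "hand" must be in every row, so the arm hasn't moved and the picture matches the first one. I'll send it again with "hand" included.

>>> arm_command(
  deltas=[
    {"x": -10, "y": -25, "z": 15, "roll": 1, "hand": -1},
    {"x": -25, "y": -65, "z": 35, "roll": 2, "hand": -1},
    {"x": -40, "y": -110, "z": 55, "roll": 4, "hand": -1},
    {"x": -55, "y": -155, "z": 70, "roll": 6, "hand": -1},
    {"x": -75, "y": -195, "z": 80, "roll": 7.7, "hand": -1},
    {"x": -90, "y": -230, "z": 85, "roll": 7.7, "hand": -1},
    {"x": -95, "y": -250, "z": 85, "roll": 7.7, "hand": -1},
    {"x": -95, "y": -250, "z": 85, "roll": 7.7, "hand": -1},
    {"x": -95, "y": -250, "z": 85, "roll": 7.7, "hand": -1},
  ],
)

```text
clock: 1.1
tcp_pos: [0.4793, -0.2497, 0.2893]
ee_rot: [-2.067, -2.363, 0.0]
force: [-0.1, -0.1, -0.2]
grip_width: 0.094
```

```bash
python3 - <<'E'
from h import *
s=ctrl.sense(); print(s["tcp_pos"],s["ee_rot"],s["force"])
c=ctrl.get_calibration("wrist"); im=ctrl.camera("wrist"); cv2.imwrite("pics/w2.png",im[:,:,::-1]); import pickle; pickle.dump(c,open("w2.pkl","wb"))
E
```

```text
[ 0.47931453 -0.24973973  0.2893326 ] [-2.06702761e+00 -2.36300799e+00  4.86570970e-04] [-0.12817504 -0.09448904 -0.1875003 ]
```

View pics/w2.png

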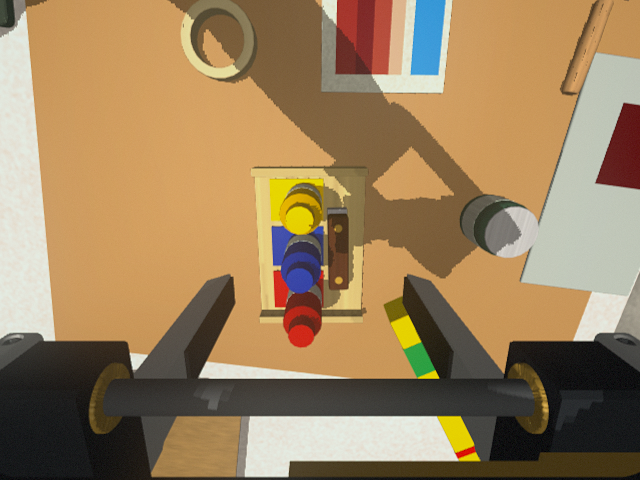

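```bash
python3 - <<'E'
from h import *
import pickle
np.set_printoptions(precision=4,suppress=True)
c=pickle.load(open("w2.pkl","rb")); im=cv2.imread("pics/w2.png")[:,:,::-1].copy()
w=lambda p,z:ray("wrist",p,z,c)[:2]
print("caps",[w(p,.129) for p in[(300,218),(300,278),(301,336)]])
print("dots",[w(p,.044) for p in[(338.3,229.3),(339,281)]])
cors=[(270,179),(323,179),(271,226),(273,265)]
print([w(p,.011) for p in cors])
print("strip near corners",[w(p,.004) for p in[(412,75),(437,75)]])
c1=pickle.load(open("w1.pkl","rb"))
i1=cv2.imread("pics/w1.png")[:,:,::-1].copy()
for b in blobs(mask(i1,"strip"),400):
    pts=np.array([ray("wrist",p,.004,c1)[:2] for p in b[:,0]],np.float32); print("strip w1",cv2.minAreaRect(pts), pts.mean(0))
print("print w1",[ray("wrist",p,.004,c1)[:2] for p in[(197,165),(335,149),(351,294),(235,309)]])
E
```

```text
caps [array([ 0.459 , -0.2493]), array([ 0.4666, -0.3131]), array([ 0.4758, -0.3813])]
dots [array([ 0.5063, -0.2776]), array([ 0.5175, -0.3468])]
[array([ 0.4116, -0.2311]), array([ 0.4797, -0.222 ]), array([ 0.4188, -0.2936]), array([ 0.4268, -0.349 ])]
strip near corners [array([ 0.57  , -0.0843]), array([ 0.6   , -0.0803])]
strip w1 ((0.5760869979858398, -0.017872601747512817), (0.03352613374590874, 0.12893308699131012), 6.974514007568359) [ 0.5756 -0.0154]
print w1 [array([0.4434, 0.0513]), array([0.5901, 0.0677]), array([ 0.6111, -0.099 ]), array([ 0.4723, -0.1187])]
```

>>> arm_command(
  deltas=[
    {"x": -8, "y": -1, "z": -20, "hand": -1, "roll": 0},
    {"x": -19, "y": -2, "z": -60, "hand": -1, "roll": 0},
    {"x": -19, "y": -2, "z": -100, "hand": -1, "roll": 0},
    {"x": -19, "y": -2, "z": -140, "hand": -1, "roll": 0},
    {"x": -19, "y": -2, "z": -175, "hand": -1, "roll": 0},
    {"x": -19, "y": -2, "z": -205, "hand": -1, "roll": 0},
    {"x": -19, "y": -2, "z": -225, "hand": -1, "roll": 0},
    {"x": -19, "y": -2, "z": -231, "hand": -1, "roll": 0},
    {"x": -19, "y": -2, "z": -231, "hand": -1, "roll": 0},
  ],
)

```text
clock: 2.05
tcp_pos: [0.4603, -0.2496, 0.0575]
ee_rot: [-2.062, -2.364, 0.001]
force: [0.4, 0.2, 0.2]
grip_width: 0.0943
```

```bash
python3 - <<'E'
from h import *
for n in ("wrist","side"):
    im=ctrl.camera(n); cv2.imwrite(f"pics/{n}3.png",im[:,:,::-1])
a=cv2.imread("pics/wrist3.png"); b=cv2.imread("pics/side3.png")[220:480,160:400]
cv2.imwrite("pics/c3.png",np.hstack([cv2.resize(a,(400,300)),cv2.resize(b,(277,300))]))
E
```

```text
(no output)
```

View pics/c3.png

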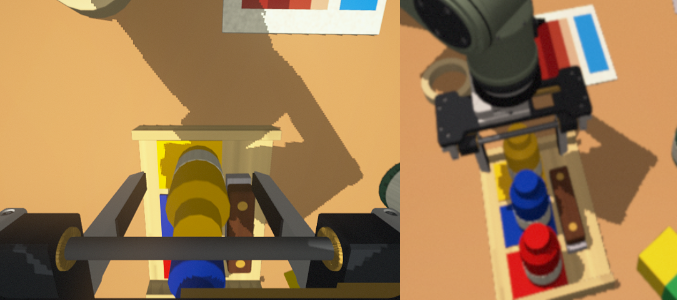

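The fingers straddle the yellow bottle, with both at about column 200 of the reduced wrist view. They also clear the weight. Closing now.

>>> arm_command(
  deltas=[
    {"x": 0, "y": 0, "z": 0, "roll": 0, "hand": 1},
    {"x": 0, "y": 0, "z": 0, "roll": 0, "hand": 1},
    {"x": 0, "y": 0, "z": 0, "roll": 0, "hand": 1},
    {"x": 0, "y": 0, "z": 0, "roll": 0, "hand": 1},
    {"x": 0, "y": 0, "z": 0, "roll": 0, "hand": 1},
    {"x": 0, "y": 0, "z": 0, "roll": 0, "hand": 1},
  ],
  squeeze=20,
)

```text
clock: 2.75
tcp_pos: [0.4616, -0.2512, 0.0595]
ee_rot: [-2.066, -2.367, 0.0]
force: [-1.3, -0.2, 0.8]
grip_width: 0.0493
```

>>> arm_command(
  deltas=[
    {"x": 0, "y": 0, "z": 0, "roll": 0, "hand": 1},
    {"x": 0, "y": 0, "z": 0, "roll": 0, "hand": 1},
    {"x": 0, "y": 0, "z": 3, "roll": 0, "hand": 1},
    {"x": 0, "y": 0, "z": 10, "roll": 0, "hand": 1},
    {"x": 0, "y": 0, "z": 20, "roll": 0, "hand": 1},
  ],
)

```text
clock: 3.25
tcp_pos: [0.4612, -0.2508, 0.0795]
ee_rot: [-2.065, -2.366, 0.0]
force: [0.9, -0.5, 0.0]
grip_width: 0.0455
```

>>> arm_command(
  deltas=[
    {"x": 0, "y": 5, "z": 15, "roll": 0, "hand": 1},
    {"x": 0, "y": 10, "z": 35, "roll": 0, "hand": 1},
    {"x": 0, "y": 30, "z": 55, "roll": 0, "hand": 1},
    {"x": 0, "y": 60, "z": 60, "roll": 0, "hand": 1},
    {"x": 1, "y": 100, "z": 60, "roll": 0, "hand": 1},
    {"x": 3, "y": 140, "z": 60, "roll": 0, "hand": 1},
    {"x": 6, "y": 175, "z": 60, "roll": 0, "hand": 1},
    {"x": 8, "y": 205, "z": 60, "roll": 0, "hand": 1},
    {"x": 9, "y": 220, "z": 60, "roll": 0, "hand": 1},
    {"x": 9, "y": 220, "z": 60, "roll": 0, "hand": 1},
  ],
)

```text
clock: 4.25
tcp_pos: [0.4704, -0.029, 0.1404]
ee_rot: [-2.061, -2.37, -0.001]
force: [-1.1, -1.2, -1.7]
grip_width: 0.0455
```

```bash
python3 - <<'E'
from h import *
print(ctrl.sense()["force"])
for n in ("scene","side"):
    im=ctrl.camera(n); cv2.imwrite(f"pics/{n}4.png",im[:,:,::-1])
a=cv2.imread("pics/scene4.png"); b=cv2.imread("pics/side4.png")
cv2.imwrite("pics/c4.png",np.hstack([cv2.resize(a,(400,300)),cv2.resize(b,(400,300))]))
E
```

```text
[-1.13888846 -1.18302635 -1.72455762]
```

View pics/c4.png

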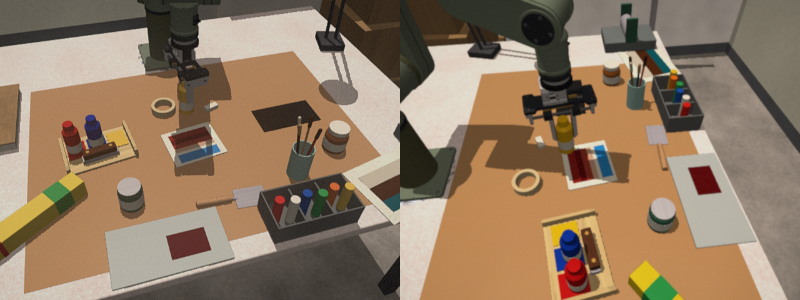

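The bottle is held upright and the mat is now unobstructed in both views, so I'll measure the mat and jar.

```bash
python3 - <<'E'
from h import *
for n,roi in(("scene",(395,150,520,220)),("side",(470-240,100,310,200))):
    i=cv2.imread(f"pics/{n}4.png")[:,:,::-1].copy(); g=cv2.cvtColor(i,cv2.COLOR_RGB2HSV)
    x0,y0,x1,y1=roi; m=cv2.inRange(g,(0,0,0),(180,255,80)); k=m*0;k[y0:y1,x0:x1]=1
    for b in blobs(m*k,200)[:2]:
        pts=np.array([ray(n,p,.004)[:2] for p in b[:,0]],np.float32); print(n,cv2.boundingRect(b),cv2.minAreaRect(pts))
a=cv2.imread("pics/scene4.png")[130:310,380:580];b=cv2.imread("pics/side4.png")[80:200,220:420]
cv2.imwrite("pics/c5.png",np.hstack([cv2.resize(a,(400,360)),cv2.resize(b,(400,360))]))
E
```

```text
scene (403, 161, 110, 50) ((0.49712830781936646, 0.31833094358444214), (0.13672955334186554, 0.2092505693435669), 0.9482982158660889)
side (230, 100, 80, 100) ((0.48122429847717285, 0.3657129108905792), (0.19704444706439972, 0.4166058301925659), 1.1377888917922974)
```

View pics/c5.png

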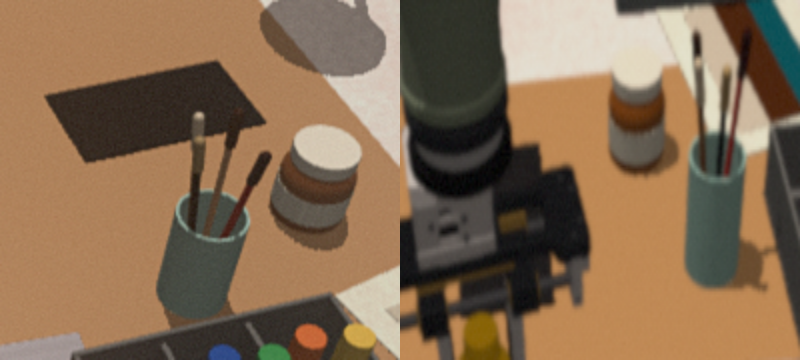

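```bash
python3 - <<'E'
from h import *
P=[ray("scene",(380+x/2,130+y/2),.004)[:2] for x,y in[(46,97),(216,62),(266,123),(87,160)]]
print(np.round(P,4),np.mean(P,0)); print([np.linalg.norm(P[i]-P[i-1]) for i in range(4)])
for p in [(380+197/2,130+314/2)]: print(ray("scene",p,0))
print(ray("side",(220+712/2,80+284/3),0), [ray("scene",(380+x/2,130+y/2),.105)[:2] for x,y in((176,212),(248,222))], [ray("side",(220+x/2,80+y/3),.105)[:2] for x,y in((688,155),(744,155))])
E
```

```text
[[0.4345 0.214 ]
 [0.4296 0.4199]
 [0.5375 0.4237]
 [0.539  0.218 ]] [0.48516971 0.31891358]
[np.float64(0.10460223845862576), np.float64(0.20590275777034622), np.float64(0.10790078580251877), np.float64(0.2056843678969462)]
[ 7.53495653e-01  2.36986234e-01 -1.11022302e-16]
[1.18995142 0.1571846  0.        ] [array([0.71758457, 0.21273524]), array([0.74557194, 0.26742585])] [array([1.13421295, 0.18753248]), array([1.1947058 , 0.17975041])]
```

>>> arm_command(
  deltas=[
    {"x": 1, "y": 12, "z": 0, "roll": 0, "hand": 1},
    {"x": 2, "y": 40, "z": 0, "roll": -1, "hand": 1},
    {"x": 4, "y": 80, "z": 0, "roll": -2, "hand": 1},
    {"x": 6, "y": 125, "z": 0, "roll": -3, "hand": 1},
    {"x": 8, "y": 170, "z": 0, "roll": -4, "hand": 1},
    {"x": 9, "y": 215, "z": 0, "roll": -5, "hand": 1},
    {"x": 10, "y": 260, "z": 0, "roll": -6, "hand": 1},
    {"x": 12, "y": 305, "z": 0, "roll": -6, "hand": 1},
    {"x": 13, "y": 345, "z": 0, "roll": -6, "hand": 1},
    {"x": 14, "y": 380, "z": -5, "roll": -6, "hand": 1},
  ],
)

```text
clock: 5.35
tcp_pos: [0.4853, 0.3512, 0.1359]
ee_rot: [2.186, 2.256, 0.003]
force: [1.7, -0.3, -1.3]
grip_width: 0.0453
```

>>> arm_command(
  deltas=[
    {"x": 0, "y": 20, "z": -10, "roll": 0, "hand": 1},
    {"x": 0, "y": 29, "z": -25, "roll": 0, "hand": 1},
    {"x": 0, "y": 29, "z": -45, "roll": 0, "hand": 1},
    {"x": 0, "y": 29, "z": -60, "roll": 0, "hand": 1},
    {"x": 0, "y": 29, "z": -70, "roll": 0, "hand": 1},
    {"x": 0, "y": 29, "z": -75, "roll": 0, "hand": 1},
    {"x": 0, "y": 29, "z": -75, "roll": 0, "hand": 1},
  ],
)

```text
clock: 6.05
tcp_pos: [0.4851, 0.3793, 0.0602]
ee_rot: [-2.187, -2.255, -0.001]
force: [0.0, -0.4, -0.1]
grip_width: 0.0457
```

>>> arm_command(
  deltas=[
    {"x": 0, "y": 0, "z": -4, "roll": 0, "hand": 1},
    {"x": 0, "y": 0, "z": -7.5, "roll": 0, "hand": 1},
    {"x": 0, "y": 0, "z": -7.5, "roll": 0, "hand": 1},
  ],
)

```text
clock: 6.35
tcp_pos: [0.485, 0.3792, 0.0526]
ee_rot: [-2.187, -2.255, -0.0]
force: [-0.1, -0.3, -1.6]
grip_width: 0.0455
```

>>> arm_command(
  deltas=[
    {"x": 0, "y": 0, "z": -1.5, "roll": 0, "hand": 1},
    {"x": 0, "y": 0, "z": -1.5, "roll": 0, "hand": 1},
  ],
)

```text
clock: 6.55
tcp_pos: [0.4852, 0.3795, 0.0524]
ee_rot: [-2.187, -2.255, -0.001]
force: [-2.6, -1.0, 5.1]
grip_width: 0.0459
```

Contact (+5 N), so I'll open gently and go up. The opening then goes to full.

>>> arm_command(
  deltas=[
    {"x": 0, "y": 0, "z": 0, "roll": 0, "hand": 0.2},
    {"x": 0, "y": 0, "z": 0, "roll": 0, "hand": -0.4},
    {"x": 0, "y": 0, "z": 0, "roll": 0, "hand": -1},
    {"x": 0, "y": 0, "z": 0, "roll": 0, "hand": -1},
    {"x": 0, "y": 0, "z": 0, "roll": 0, "hand": -1},
    {"x": 0, "y": 0, "z": 20, "roll": 0, "hand": -1},
    {"x": 0, "y": 0, "z": 55, "roll": 0, "hand": -1},
    {"x": 0, "y": 0, "z": 95, "roll": 0, "hand": -1},
    {"x": 0, "y": -30, "z": 120, "roll": 0, "hand": -1},
    {"x": 0, "y": -75, "z": 125, "roll": 0, "hand": -1},
  ],
)

```text
clock: 7.55
tcp_pos: [0.488, 0.3066, 0.1823]
ee_rot: [2.181, 2.257, 0.016]
force: [0.6, -0.9, 0.7]
grip_width: 0.0942
```

```bash
python3 - <<'E'
from h import *
print(ctrl.sense()["tcp_pos"])
for n in ("scene",):
    im=ctrl.camera(n); cv2.imwrite(f"pics/{n}6.png",im[:,:,::-1])
E
```

```text
[0.48797215 0.30663691 0.18230121]
```

View pics/scene6.png

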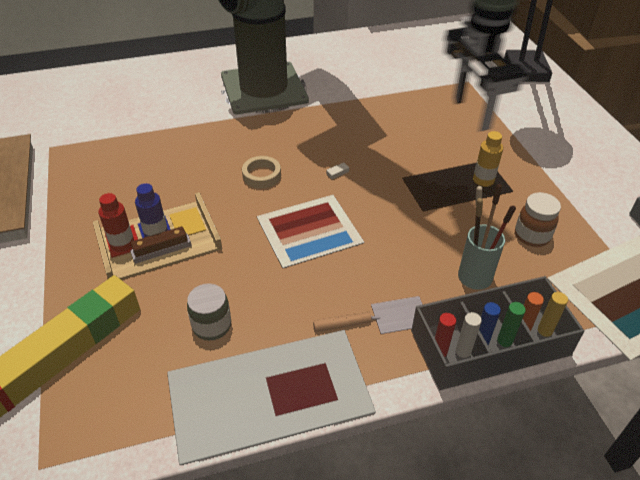

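The yellow bottle stands upright on the mat's far end, at pixel (488,185). Blue is next.

>>> arm_command(
  deltas=[
    {"x": -1, "y": -45, "z": 5, "roll": 0, "hand": -1},
    {"x": -2, "y": -92, "z": 8, "roll": 1, "hand": -1},
    {"x": -4, "y": -140, "z": 8, "roll": 2, "hand": -1},
    {"x": -6, "y": -188, "z": 8, "roll": 3, "hand": -1},
    {"x": -8, "y": -236, "z": 8, "roll": 4, "hand": -1},
    {"x": -9, "y": -284, "z": 8, "roll": 5, "hand": -1},
    {"x": -11, "y": -332, "z": 8, "roll": 5.7, "hand": -1},
    {"x": -13, "y": -380, "z": 8, "roll": 5.7, "hand": -1},
    {"x": -15, "y": -428, "z": 8, "roll": 5.7, "hand": -1},
    {"x": -16, "y": -476, "z": 8, "roll": 5.7, "hand": -1},
  ],
)

```text
clock: 8.6
tcp_pos: [0.4705, -0.179, 0.1887]
ee_rot: [2.071, 2.355, 0.004]
force: [0.4, -0.1, -0.5]
grip_width: 0.0938
```

>>> arm_command(
  deltas=[
    {"x": -1, "y": -40, "z": 0, "roll": 0, "hand": -1},
    {"x": -1, "y": -80, "z": 0, "roll": 0, "hand": -1},
    {"x": -2, "y": -115, "z": -5, "roll": 0, "hand": -1},
    {"x": -2, "y": -136, "z": -20, "roll": 0, "hand": -1},
    {"x": -2, "y": -136, "z": -50, "roll": 0, "hand": -1},
    {"x": -2, "y": -136, "z": -85, "roll": 0, "hand": -1},
    {"x": -2, "y": -136, "z": -110, "roll": 0, "hand": -1},
    {"x": -2, "y": -136, "z": -125, "roll": 0, "hand": -1},
    {"x": -2, "y": -136, "z": -130, "roll": 0, "hand": -1},
    {"x": -2, "y": -136, "z": -130, "roll": 0, "hand": -1},
  ],
)

```text
clock: 9.6
tcp_pos: [0.4685, -0.315, 0.0585]
ee_rot: [2.071, 2.355, 0.004]
force: [-0.4, 0.3, 0.4]
grip_width: 0.0941
```

```bash
python3 - <<'E'
from h import *
for n in ("wrist","side"):
    im=ctrl.camera(n); cv2.imwrite(f"pics/{n}7.png",im[:,:,::-1])
a=cv2.imread("pics/wrist7.png"); b=cv2.imread("pics/side7.png")[220:480,160:400]
cv2.imwrite("pics/c7.png",np.hstack([cv2.resize(a,(400,300)),cv2.resize(b,(277,300))]))
E
```

```text
(no output)
```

View pics/c7.png

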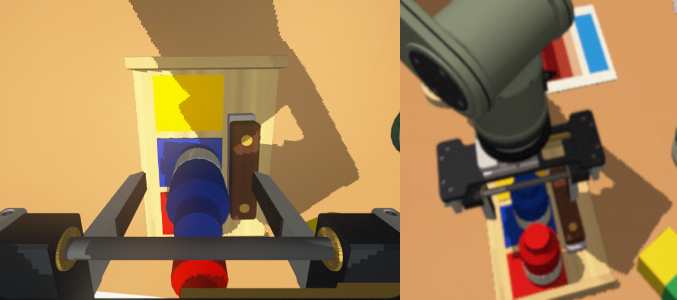

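Blue bottle is between the fingers at column 198, centred. The uncovered yellow coaster shows fully and I'll measure it from this view. Closing and lifting.

>>> arm_command(
  deltas=[
    {"x": 0, "y": 0, "z": 0, "roll": 0, "hand": 1},
    {"x": 0, "y": 0, "z": 0, "roll": 0, "hand": 1},
    {"x": 0, "y": 0, "z": 0, "roll": 0, "hand": 1},
    {"x": 0, "y": 0, "z": 0, "roll": 0, "hand": 1},
    {"x": 0, "y": 0, "z": 0, "roll": 0, "hand": 1},
    {"x": 0, "y": 0, "z": 0, "roll": 0, "hand": 1},
    {"x": 0, "y": 0, "z": 0, "roll": 0, "hand": 1},
    {"x": 0, "y": 0, "z": 0, "roll": 0, "hand": 1},
  ],
)

```text
clock: 10.5
tcp_pos: [0.4692, -0.3158, 0.06]
ee_rot: [2.069, 2.353, 0.003]
force: [-2.6, -0.2, 1.3]
grip_width: 0.0458
```

>>> arm_command(
  deltas=[
    {"x": 0, "y": 0, "z": 8, "roll": 0, "hand": 1},
    {"x": 0, "y": 0, "z": 25, "roll": 0, "hand": 1},
    {"x": 0, "y": 5, "z": 45, "roll": 0, "hand": 1},
    {"x": 0, "y": 20, "z": 65, "roll": 0, "hand": 1},
    {"x": 0, "y": 50, "z": 80, "roll": 0, "hand": 1},
    {"x": 0, "y": 90, "z": 82, "roll": 0, "hand": 1},
    {"x": 1, "y": 135, "z": 82, "roll": 0, "hand": 1},
    {"x": 2, "y": 180, "z": 82, "roll": 0, "hand": 1},
    {"x": 4, "y": 225, "z": 82, "roll": 0, "hand": 1},
    {"x": 5, "y": 270, "z": 82, "roll": 0, "hand": 1},
  ],
)

```text
clock: 11.5
tcp_pos: [0.4742, -0.044, 0.1425]
ee_rot: [2.069, 2.352, 0.005]
force: [0.8, -0.0, -1.0]
grip_width: 0.0456
```

```bash
python3 - <<'E'
from h import *
from scipy.spatial.transform import Rotation as Ro
# pose-of-wrist7 unknown in file; rebuild calibration from w1 pose offset check using side view instead
im=ctrl.camera("side"); cv2.imwrite("pics/side8.png",im[:,:,::-1])
c=ctrl.get_calibration("side")
for col in("yellow","blue","red"):
    for b in blobs(mask(im,col,(215,310,350,480)),300)[:2]:
        pts=np.array([ray("side",p,.011,c)[:2] for p in b[:,0]],np.float32); print(col,cv2.boundingRect(b),cv2.minAreaRect(pts))
cv2.imwrite("pics/c8.png",cv2.resize(im[300:480,200:360,::-1],None,fx=3.3,fy=3.3))
E
```

```text
yellow (241, 353, 47, 41) ((0.45074963569641113, -0.25320184230804443), (0.07107297331094742, 0.0577157624065876), 8.111492156982422)
blue (247, 390, 48, 44) ((0.4600997269153595, -0.3173258602619171), (0.06764805316925049, 0.05329515039920807), 8.000489234924316)
red (253, 414, 52, 66) ((0.46641334891319275, -0.3659485876560211), (0.06849391758441925, 0.08350333571434021), 8.16931438446045)
```

View pics/c8.png

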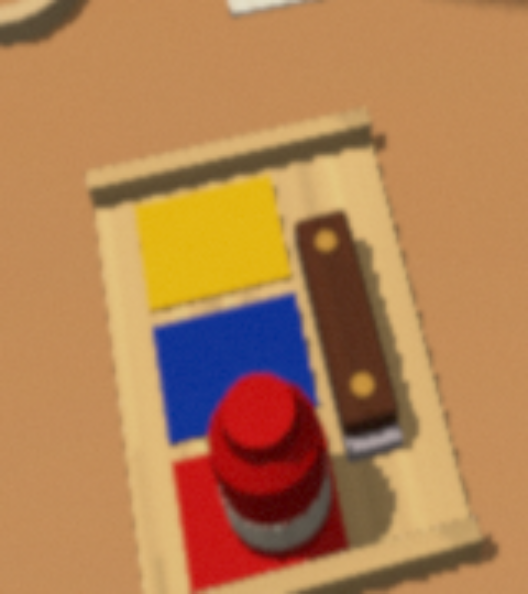

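Coaster centres measured from the side view are within 1–2 mm of my grasp poses. Carrying blue on to the mat's middle.

>>> arm_command(
  deltas=[
    {"x": 1, "y": 40, "z": 0, "roll": -1, "hand": 1},
    {"x": 2, "y": 80, "z": 0, "roll": -2, "hand": 1},
    {"x": 4, "y": 125, "z": 0, "roll": -3, "hand": 1},
    {"x": 6, "y": 170, "z": 0, "roll": -4, "hand": 1},
    {"x": 8, "y": 215, "z": 0, "roll": -5, "hand": 1},
    {"x": 9, "y": 260, "z": 0, "roll": -6, "hand": 1},
    {"x": 11, "y": 300, "z": 0, "roll": -6, "hand": 1},
    {"x": 11, "y": 332, "z": 0, "roll": -6, "hand": 1},
    {"x": 11, "y": 354, "z": 0, "roll": -6, "hand": 1},
    {"x": 11, "y": 362, "z": -5, "roll": -6, "hand": 1},
  ],
)

```text
clock: 12.55
tcp_pos: [0.4847, 0.3272, 0.1379]
ee_rot: [2.185, 2.252, 0.014]
force: [0.4, -0.3, -0.9]
grip_width: 0.0454
```

>>> arm_command(
  deltas=[
    {"x": 0, "y": 0, "z": -10, "roll": 0, "hand": 1},
    {"x": 0, "y": 0, "z": -28, "roll": 0, "hand": 1},
    {"x": 0, "y": 0, "z": -46, "roll": 0, "hand": 1},
    {"x": 0, "y": 0, "z": -62, "roll": 0, "hand": 1},
    {"x": 0, "y": 0, "z": -74, "roll": 0, "hand": 1},
    {"x": 0, "y": 0, "z": -80, "roll": 0, "hand": 1},
    {"x": 0, "y": 0, "z": -83, "roll": 0, "hand": 1},
    {"x": 0, "y": 0, "z": -83, "roll": 0, "hand": 1},
  ],
)

```text
clock: 13.35
tcp_pos: [0.4849, 0.3269, 0.0548]
ee_rot: [2.185, 2.251, 0.014]
force: [-0.0, 0.1, -1.4]
grip_width: 0.0456
```

>>> arm_command(
  deltas=[
    {"x": 0, "y": -5, "z": 0, "roll": 0, "hand": 1},
    {"x": 0, "y": -10, "z": 0, "roll": 0, "hand": 1},
    {"x": 0, "y": -10, "z": -2, "roll": 0, "hand": 1},
    {"x": 0, "y": -10, "z": -3.5, "roll": 0, "hand": 1},
    {"x": 0, "y": -10, "z": -3.5, "roll": 0, "hand": 1},
  ],
)

```text
clock: 13.85
tcp_pos: [0.4854, 0.3171, 0.0528]
ee_rot: [2.185, 2.251, 0.016]
force: [-2.3, -0.1, 6.1]
grip_width: 0.0457
```

>>> arm_command(
  deltas=[
    {"x": 0, "y": 0, "z": 0, "roll": 0, "hand": 0.2},
    {"x": 0, "y": 0, "z": 0, "roll": 0, "hand": -0.4},
    {"x": 0, "y": 0, "z": 0, "roll": 0, "hand": -1},
    {"x": 0, "y": 0, "z": 0, "roll": 0, "hand": -1},
    {"x": 0, "y": 0, "z": 0, "roll": 0, "hand": -1},
    {"x": 0, "y": 0, "z": 20, "roll": 0, "hand": -1},
    {"x": 0, "y": 0, "z": 55, "roll": 0, "hand": -1},
    {"x": 0, "y": 0, "z": 95, "roll": 0, "hand": -1},
    {"x": 0, "y": -30, "z": 120, "roll": 0, "hand": -1},
    {"x": 0, "y": -75, "z": 125, "roll": 0, "hand": -1},
  ],
)

```text
clock: 14.85
tcp_pos: [0.4883, 0.2439, 0.1825]
ee_rot: [2.178, 2.252, 0.029]
force: [0.4, -0.8, 0.6]
grip_width: 0.094
```

>>> arm_command(
  deltas=[
    {"x": -1, "y": -45, "z": 5, "roll": 0, "hand": -1},
    {"x": -2, "y": -92, "z": 8, "roll": 1, "hand": -1},
    {"x": -3, "y": -140, "z": 8, "roll": 2, "hand": -1},
    {"x": -5, "y": -188, "z": 8, "roll": 3, "hand": -1},
    {"x": -6, "y": -236, "z": 8, "roll": 4, "hand": -1},
    {"x": -7, "y": -284, "z": 8, "roll": 5, "hand": -1},
    {"x": -8, "y": -332, "z": 8, "roll": 5.7, "hand": -1},
    {"x": -9, "y": -380, "z": 8, "roll": 5.7, "hand": -1},
    {"x": -10, "y": -428, "z": 8, "roll": 5.7, "hand": -1},
    {"x": -10, "y": -476, "z": 8, "roll": 5.7, "hand": -1},
  ],
)

```text
clock: 15.85
tcp_pos: [0.4778, -0.2341, 0.1906]
ee_rot: [2.064, 2.358, 0.03]
force: [0.6, -0.1, -0.3]
grip_width: 0.0942
```

```bash
python3 - <<'E'
from h import *
im=ctrl.camera("scene"); cv2.imwrite("pics/s9.png",im[130:330,60:560,::-1])
E
```

```text
(no output)
```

View pics/s9.png

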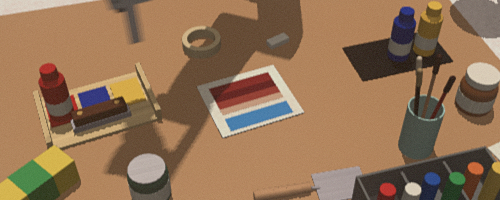

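Blue and yellow stand upright on the mat. Now red.

>>> arm_command(
  deltas=[
    {"x": 0, "y": -40, "z": 0, "roll": 0, "hand": -1},
    {"x": 0, "y": -80, "z": 0, "roll": 0, "hand": -1},
    {"x": -1, "y": -120, "z": -5, "roll": 0, "hand": -1},
    {"x": -1, "y": -145, "z": -15, "roll": 0, "hand": -1},
    {"x": -1, "y": -145, "z": -50, "roll": 0, "hand": -1},
    {"x": -1, "y": -145, "z": -85, "roll": 0, "hand": -1},
    {"x": -1, "y": -145, "z": -110, "roll": 0, "hand": -1},
    {"x": -1, "y": -145, "z": -125, "roll": 0, "hand": -1},
    {"x": -1, "y": -145, "z": -132, "roll": 0, "hand": -1},
    {"x": -1, "y": -145, "z": -132, "roll": 0, "hand": -1},
  ],
)

```text
clock: 16.9
tcp_pos: [0.4768, -0.3865, 0.0585]
ee_rot: [2.067, 2.35, 0.022]
force: [-0.3, -0.1, -0.4]
grip_width: 0.0942
```

```bash
python3 - <<'E'
from h import *
import pickle
c=ctrl.get_calibration("wrist");pickle.dump(c,open("w10.pkl","wb"))
for n in ("wrist","side"):
    im=ctrl.camera(n); cv2.imwrite(f"pics/{n}10.png",im[:,:,::-1])
a=cv2.imread("pics/wrist10.png"); b=cv2.imread("pics/side10.png")[220:480,160:400]
cv2.imwrite("pics/c10.png",np.hstack([cv2.resize(a,(480,360)),cv2.resize(b,(320,360))]))
E
```

```text
(no output)
```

View pics/c10.png

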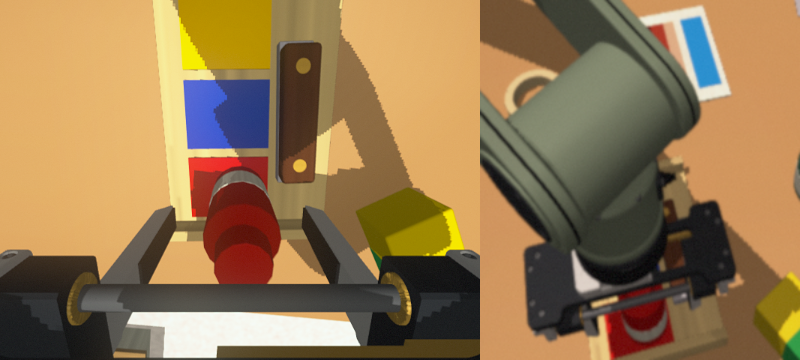

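Pose overshot by 8 mm along y. The jaws still straddle the red bottle (column 242 in the reduced view, jaw centre 240). Correcting, then gripping.

>>> arm_command(
  deltas=[
    {"x": 0, "y": 4, "z": 0, "roll": 0, "hand": -1},
    {"x": 0, "y": 7.5, "z": 0, "roll": 0, "hand": -1},
    {"x": 0, "y": 7.5, "z": 0, "roll": 0, "hand": 1},
    {"x": 0, "y": 7.5, "z": 0, "roll": 0, "hand": 1},
    {"x": 0, "y": 7.5, "z": 0, "roll": 0, "hand": 1},
    {"x": 0, "y": 7.5, "z": 0, "roll": 0, "hand": 1},
    {"x": 0, "y": 7.5, "z": 0, "roll": 0, "hand": 1},
    {"x": 0, "y": 7.5, "z": 0, "roll": 0, "hand": 1},
    {"x": 0, "y": 7.5, "z": 0, "roll": 0, "hand": 1},
    {"x": 0, "y": 7.5, "z": 0, "roll": 0, "hand": 1},
  ],
)

```text
clock: 18.0
tcp_pos: [0.4776, -0.3802, 0.0604]
ee_rot: [2.065, 2.347, 0.021]
force: [-0.5, -1.1, 0.9]
grip_width: 0.0458
```

>>> arm_command(
  deltas=[
    {"x": 0, "y": 0, "z": 8, "roll": 0, "hand": 1},
    {"x": 0, "y": 0, "z": 25, "roll": 0, "hand": 1},
    {"x": 0, "y": 5, "z": 45, "roll": 0, "hand": 1},
    {"x": 0, "y": 20, "z": 65, "roll": 0, "hand": 1},
    {"x": 0, "y": 50, "z": 80, "roll": 0, "hand": 1},
    {"x": 0, "y": 90, "z": 82, "roll": 0, "hand": 1},
    {"x": 0, "y": 130, "z": 82, "roll": 0, "hand": 1},
    {"x": 0, "y": 160, "z": 82, "roll": 0, "hand": 1},
    {"x": 0, "y": 175, "z": 82, "roll": 0, "hand": 1},
    {"x": 0, "y": 175, "z": 82, "roll": 0, "hand": 1},
  ],
)

```text
clock: 19.0
tcp_pos: [0.4775, -0.2037, 0.1425]
ee_rot: [2.062, 2.35, 0.021]
force: [1.6, -0.6, -2.3]
grip_width: 0.0459
```

>>> arm_command(
  deltas=[
    {"x": 1, "y": 15, "z": 0, "roll": 0, "hand": 1},
    {"x": 2, "y": 45, "z": 0, "roll": -1, "hand": 1},
    {"x": 3, "y": 90, "z": 0, "roll": -2, "hand": 1},
    {"x": 4, "y": 135, "z": 0, "roll": -3, "hand": 1},
    {"x": 5, "y": 180, "z": 0, "roll": -4, "hand": 1},
    {"x": 6, "y": 225, "z": 0, "roll": -5, "hand": 1},
    {"x": 7, "y": 260, "z": 0, "roll": -6, "hand": 1},
    {"x": 7, "y": 290, "z": 0, "roll": -6, "hand": 1},
    {"x": 7, "y": 300, "z": 0, "roll": -6, "hand": 1},
    {"x": 7, "y": 300, "z": 0, "roll": -6, "hand": 1},
  ],
)

```text
clock: 20.0
tcp_pos: [0.4848, 0.0969, 0.1425]
ee_rot: [2.179, 2.24, 0.02]
force: [-0.5, 0.4, -2.2]
grip_width: 0.0456
```

>>> arm_command(
  deltas=[
    {"x": 0, "y": 15, "z": 0, "roll": 0, "hand": 1},
    {"x": 0, "y": 45, "z": -5, "roll": 0, "hand": 1},
    {"x": 0, "y": 85, "z": -15, "roll": 0, "hand": 1},
    {"x": 0, "y": 125, "z": -25, "roll": 0, "hand": 1},
    {"x": 0, "y": 150, "z": -40, "roll": 0, "hand": 1},
    {"x": 0, "y": 158, "z": -58, "roll": 0, "hand": 1},
    {"x": 0, "y": 158, "z": -72, "roll": 0, "hand": 1},
    {"x": 0, "y": 158, "z": -82, "roll": 0, "hand": 1},
    {"x": 0, "y": 158, "z": -86, "roll": 0, "hand": 1},
    {"x": 0, "y": 158, "z": -86, "roll": 0, "hand": 1},
  ],
)

```text
clock: 21.0
tcp_pos: [0.4848, 0.2536, 0.0559]
ee_rot: [2.182, 2.239, 0.018]
force: [0.6, 0.1, -1.0]
grip_width: 0.0461
```

>>> arm_command(
  deltas=[
    {"x": 0, "y": 0, "z": -3, "roll": 0, "hand": 1},
    {"x": 0, "y": 0, "z": -4.5, "roll": 0, "hand": 1},
    {"x": 0, "y": 0, "z": -4.5, "roll": 0, "hand": 1},
  ],
)

```text
clock: 21.3
tcp_pos: [0.4861, 0.2533, 0.0533]
ee_rot: [2.181, 2.237, 0.02]
force: [-0.6, -1.1, 4.2]
grip_width: 0.0464
```

>>> arm_command(
  deltas=[
    {"x": 0, "y": 0, "z": 0, "roll": 0, "hand": 0.2},
    {"x": 0, "y": 0, "z": 0, "roll": 0, "hand": -0.4},
    {"x": 0, "y": 0, "z": 0, "roll": 0, "hand": -1},
    {"x": 0, "y": 0, "z": 0, "roll": 0, "hand": -1},
    {"x": 0, "y": 0, "z": 0, "roll": 0, "hand": -1},
    {"x": 0, "y": 0, "z": 20, "roll": 0, "hand": -1},
    {"x": 0, "y": 0, "z": 55, "roll": 0, "hand": -1},
    {"x": 0, "y": 0, "z": 95, "roll": 0, "hand": -1},
    {"x": 0, "y": -20, "z": 120, "roll": 0, "hand": -1},
    {"x": 0, "y": -30, "z": 125, "roll": 0, "hand": -1},
  ],
)

```text
clock: 22.3
tcp_pos: [0.4887, 0.2234, 0.1824]
ee_rot: [2.178, 2.234, 0.03]
force: [-0.3, 0.1, -0.0]
grip_width: 0.0938
```

>>> arm_command(
  deltas=[
    {"x": 2, "y": -45, "z": 0, "roll": 0, "hand": -1},
    {"x": 5, "y": -92, "z": 0, "roll": 1, "hand": -1},
    {"x": 8, "y": -140, "z": 0, "roll": 2, "hand": -1},
    {"x": 11, "y": -188, "z": 0, "roll": 3, "hand": -1},
    {"x": 14, "y": -236, "z": 0, "roll": 4, "hand": -1},
    {"x": 17, "y": -284, "z": 0, "roll": 5, "hand": -1},
    {"x": 20, "y": -332, "z": 0, "roll": 6, "hand": -1},
    {"x": 23, "y": -370, "z": 0, "roll": 7, "hand": -1},
    {"x": 25, "y": -390, "z": 0, "roll": 7, "hand": -1},
    {"x": 25, "y": -390, "z": 0, "roll": 7, "hand": -1},
  ],
)

```text
clock: 23.3
tcp_pos: [0.5128, -0.169, 0.1805]
ee_rot: [2.045, 2.361, 0.031]
force: [0.6, 0.3, -0.1]
grip_width: 0.0937
```

```bash
python3 - <<'E'
from h import *
import pickle
im=ctrl.camera("scene"); cv2.imwrite("pics/s11.png",im[:,:,::-1])
im=ctrl.camera("side"); cv2.imwrite("pics/side11.png",im[:,:,::-1])
pickle.dump(ctrl.get_calibration("wrist"),open("w11.pkl","wb"))
im=ctrl.camera("wrist"); cv2.imwrite("pics/w11.png",im[:,:,::-1])
a=cv2.imread("pics/s11.png")[130:330,60:560];b=cv2.imread("pics/w11.png")
cv2.imwrite("pics/c11.png",np.vstack([cv2.resize(a,(640,256)),b])[:596+140][:600] if 0 else np.vstack([cv2.resize(a,(500,200)),cv2.resize(b,(500,375))]))
E
```

```text
(no output)
```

View pics/c11.png

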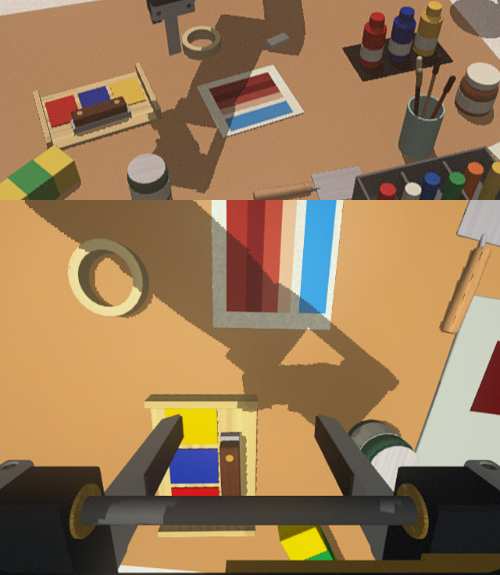

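View pics/side11.png

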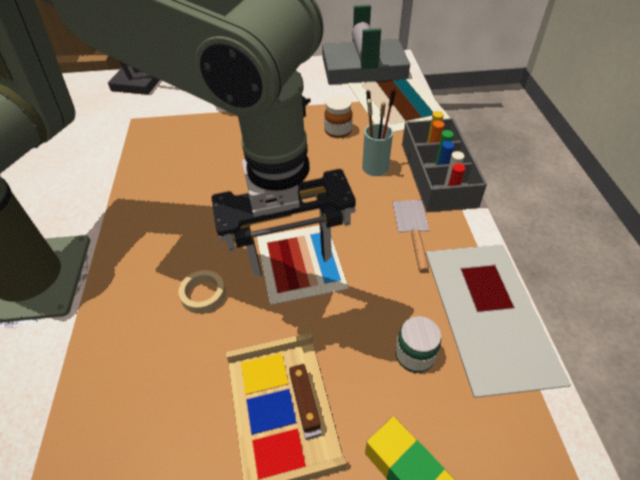

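All three stand on the mat at about (372,45), (402,40) and (430,35) in the reduced scene view, and the caddy holds only the weight. Measuring the weight, coasters and strip precisely.

```bash
python3 - <<'E'
from h import *
import pickle
np.set_printoptions(precision=4,suppress=True)
im=cv2.imread("pics/side11.png")[:,:,::-1].copy()
for col in("yellow","blue","red"):
    for b in blobs(mask(im,col,(215,340,350,480)),300)[:1]:
        pts=np.array([ray("side",p,.011)[:2] for p in b[:,0]],np.float32); r=cv2.minAreaRect(pts); a=np.radians(8)
        print(col,r, "origin",np.array(r[0])+.01*np.array([np.cos(a),np.sin(a)]))
w=pickle.load(open("w11.pkl","rb"))
wi=cv2.imread("pics/w11.png")
cv2.imwrite("pics/c12.png",np.hstack([cv2.resize(wi[430:560 if 0 else 480,180:340],None,fx=2.4,fy=4) if 0 else cv2.resize(wi[230:450,150:350],(400,440)),cv2.resize(im[355:445,280:330,::-1],(244,440),interpolation=cv2.INTER_CUBIC)]))
for b in blobs(mask(im,"strip"),300):
    pts=np.array([ray("side",p,.004)[:2] for p in b[:,0]],np.float32); print("strip side",cv2.minAreaRect(pts))
sc=cv2.imread("pics/s11.png")[:,:,::-1].copy()
for b in blobs(mask(sc,"strip"),300):
    pts=np.array([ray("scene",p,.004)[:2] for p in b[:,0]],np.float32); print("strip scene",cv2.minAreaRect(pts))
cv2.imwrite("pics/c13.png",cv2.resize(sc[190:270,90:370,::-1],None,fx=2.8,fy=2.8,interpolation=cv2.INTER_CUBIC))
E
```

```text
yellow ((0.4507562816143036, -0.2534521520137787), (0.07098866254091263, 0.05803866311907768), 8.078085899353027) origin [ 0.4607 -0.2521]
blue ((0.4601234793663025, -0.31749486923217773), (0.06764805316925049, 0.053636420518159866), 8.000489234924316) origin [ 0.47   -0.3161]
red ((0.4686885476112366, -0.3802551329135895), (0.06877091526985168, 0.054968371987342834), 7.928595066070557) origin [ 0.4786 -0.3789]
strip side ((0.5782355070114136, -0.017339125275611877), (0.03089740127325058, 0.1266082227230072), 7.257028102874756)
strip scene ((0.5763068795204163, -0.016257472336292267), (0.03036719188094139, 0.1271248608827591), 7.043830871582031)
```

View pics/c12.png

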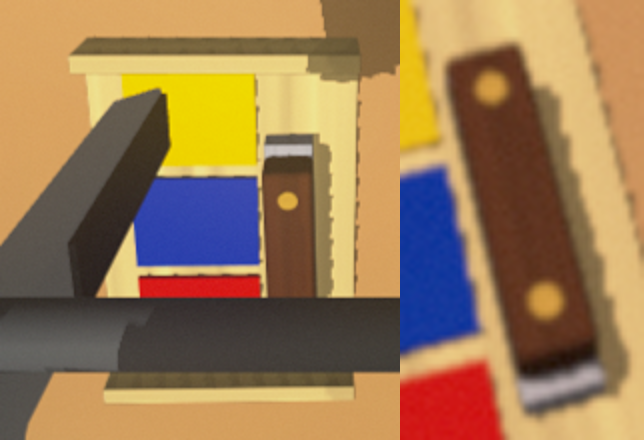

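View pics/c13.png

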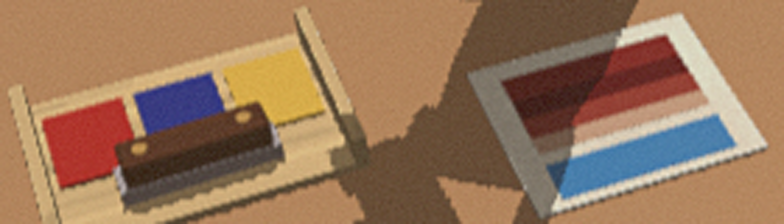

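>>> arm_command(
  deltas=[
    {"x": 0, "y": -20, "z": 0, "roll": 0, "hand": -0.4},
    {"x": 0, "y": -60, "z": 0, "roll": 0, "hand": -0.4},
    {"x": -1, "y": -100, "z": -10, "roll": 0, "hand": -0.4},
    {"x": -1, "y": -130, "z": -30, "roll": 0, "hand": -0.4},
    {"x": -1, "y": -142, "z": -60, "roll": 0, "hand": -0.4},
    {"x": -1, "y": -142, "z": -90, "roll": 0, "hand": -0.4},
    {"x": -1, "y": -142, "z": -110, "roll": 0, "hand": -0.4},
    {"x": -1, "y": -142, "z": -120, "roll": 0, "hand": -0.4},
    {"x": -1, "y": -142, "z": -120, "roll": 0, "hand": -0.4},
  ],
)

```text
clock: 24.35
tcp_pos: [0.511, -0.3052, 0.0592]
ee_rot: [2.04, 2.371, 0.033]
force: [-0.7, -0.5, -0.7]
grip_width: 0.0657
```

```bash
python3 - <<'E'
from h import *
im=ctrl.camera("wrist"); cv2.imwrite("pics/w14.png",im[:,:,::-1])
E
```

```text
(no output)
```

View pics/w14.png

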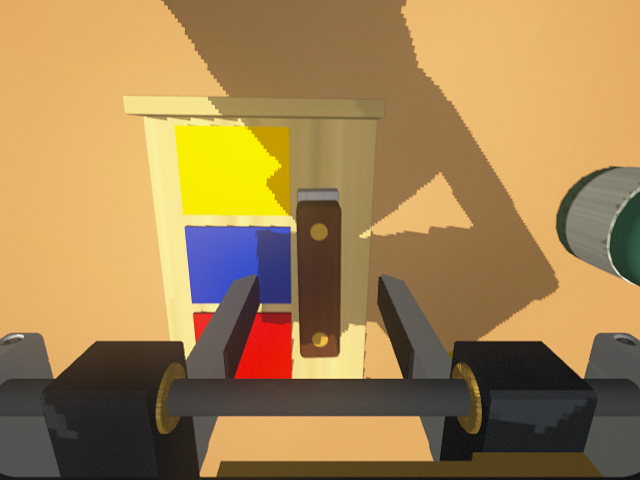

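```bash
python3 - <<'E'
from h import *
c=ctrl.get_calibration("wrist"); s=ctrl.sense(); print(s["tcp_pos"],s["ee_rot"])
d=[ray("wrist",p,.044,c) for p in[(319,231.5),(320,339.5)]]; print(d,(d[0]+d[1])/2)
print([ray("wrist",p,.044,c) for p in[(298,201),(339,201),(300,356),(340,357)]])
print("yel",[ray("wrist",p,.011,c)[:2] for p in[(177,126),(290,126),(289,213),(183,215)]])
E
```

```text
[ 0.51197662 -0.3062302   0.06073788] [2.03878973 2.36817657 0.0325487 ]
[array([ 0.50708893, -0.27814276,  0.044     ]), array([ 0.51830193, -0.34865725,  0.044     ])] [ 0.51269543 -0.31340001  0.044     ]
[array([ 0.49269172, -0.26214569,  0.044     ]), array([ 0.51565869, -0.25883086,  0.044     ]), array([ 0.50728959, -0.36236499,  0.044     ]), array([ 0.53311002, -0.35975425,  0.044     ])]
yel [array([ 0.41263538, -0.23256353]), array([ 0.48142625, -0.22225285]), array([ 0.4876793 , -0.27713207]), array([ 0.41856359, -0.28840644])]
```

>>> arm_command(
  deltas=[
    {"x": 0, "y": -3, "z": 0, "roll": 0, "hand": -0.4},
    {"x": 0, "y": -5, "z": -10, "roll": 0, "hand": -0.4},
    {"x": 0, "y": -5, "z": -25, "roll": 0, "hand": -0.4},
    {"x": 0, "y": -5, "z": -36, "roll": 0, "hand": -0.4},
    {"x": 0, "y": -5, "z": -42, "roll": 0, "hand": -0.4},
    {"x": 0, "y": -5, "z": -44, "roll": 0, "hand": -0.4},
    {"x": 0, "y": -5, "z": -44, "roll": 0, "hand": -0.4},
  ],
)

```text
clock: 25.1
tcp_pos: [0.5117, -0.311, 0.0161]
ee_rot: [2.04, 2.369, 0.033]
force: [-0.1, 0.3, 0.3]
grip_width: 0.0659
```

>>> arm_command(
  deltas=[
    {"x": 0, "y": 0, "z": 0, "roll": 0, "hand": 1},
    {"x": 0, "y": 0, "z": 0, "roll": 0, "hand": 1},
    {"x": 0, "y": 0, "z": 0, "roll": 0, "hand": 1},
    {"x": 0, "y": 0, "z": 0, "roll": 0, "hand": 1},
    {"x": 0, "y": 0, "z": 0, "roll": 0, "hand": 1},
    {"x": 0, "y": 0, "z": 0, "roll": 0, "hand": 1},
    {"x": 0, "y": 0, "z": 0, "roll": 0, "hand": 1},
    {"x": 0, "y": 0, "z": 0, "roll": 0, "hand": 1},
  ],
  squeeze=35,
)

```text
clock: 25.9
tcp_pos: [0.5123, -0.3112, 0.0164]
ee_rot: [2.039, 2.368, 0.033]
force: [2.0, 0.1, 0.7]
grip_width: 0.0258
```

Weight gripped (25.8 mm). Lifting it clear of the 30 mm cheek and carrying it to the strip.

>>> arm_command(
  deltas=[
    {"x": 0, "y": 0, "z": 10, "roll": 0, "hand": 1},
    {"x": 0, "y": 0, "z": 35, "roll": 0, "hand": 1},
    {"x": 0, "y": 0, "z": 65, "roll": 0, "hand": 1},
    {"x": 5, "y": 20, "z": 80, "roll": 0, "hand": 1},
    {"x": 15, "y": 60, "z": 85, "roll": 0, "hand": 1},
    {"x": 25, "y": 105, "z": 85, "roll": 0, "hand": 1},
    {"x": 35, "y": 150, "z": 85, "roll": 0, "hand": 1},
    {"x": 45, "y": 185, "z": 85, "roll": -0.5, "hand": 1},
    {"x": 55, "y": 200, "z": 85, "roll": -1, "hand": 1},
    {"x": 55, "y": 200, "z": 85, "roll": -1, "hand": 1},
  ],
)

```text
clock: 26.9
tcp_pos: [0.5671, -0.1085, 0.1011]
ee_rot: [2.056, 2.355, 0.032]
force: [0.6, 0.2, -3.4]
grip_width: 0.0254
```

>>> arm_command(
  deltas=[
    {"x": 2, "y": 20, "z": 0, "roll": 0, "hand": 1},
    {"x": 6, "y": 55, "z": -5, "roll": 0, "hand": 1},
    {"x": 10, "y": 82, "z": -15, "roll": 0, "hand": 1},
    {"x": 10, "y": 94, "z": -30, "roll": 0, "hand": 1},
    {"x": 10, "y": 94, "z": -45, "roll": 0, "hand": 1},
    {"x": 10, "y": 94, "z": -60, "roll": 0, "hand": 1},
    {"x": 10, "y": 94, "z": -60, "roll": 0, "hand": 1},
  ],
)

```text
clock: 27.6
tcp_pos: [0.5739, -0.0156, 0.0375]
ee_rot: [2.061, 2.358, 0.026]
force: [-0.7, -1.0, -3.4]
grip_width: 0.0258
```

```bash
python3 - <<'E'
from h import *
c=ctrl.get_calibration("wrist"); s=ctrl.sense(); print(s["tcp_pos"],s["ee_rot"])
im=ctrl.camera("wrist"); cv2.imwrite("pics/w15.png",im[:,:,::-1])
im=ctrl.camera("side"); cv2.imwrite("pics/side15.png",im[:,:,::-1])
E
```

```text
[ 0.57386932 -0.01556385  0.03748538] [2.06129883 2.3580447  0.02573203]
```

View pics/w15.png

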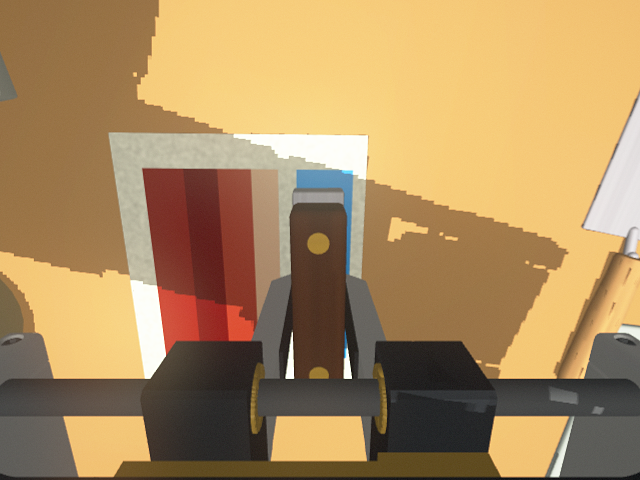

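View pics/side15.png

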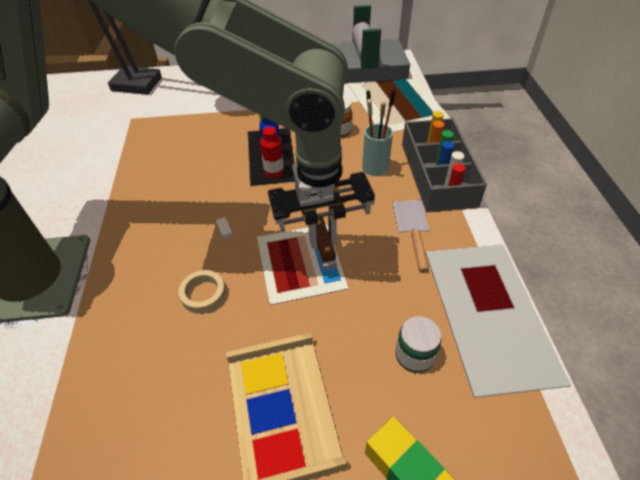

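>>> arm_command(
  deltas=[
    {"x": 2, "y": -1, "z": -5, "roll": -0.5, "hand": 1},
    {"x": 3, "y": -1, "z": -12, "roll": -0.5, "hand": 1},
    {"x": 3, "y": -1, "z": -18, "roll": -0.5, "hand": 1},
    {"x": 3, "y": -1, "z": -22, "roll": -0.5, "hand": 1},
    {"x": 3, "y": -1, "z": -24.5, "roll": -0.5, "hand": 1},
    {"x": 3, "y": -1, "z": -24.5, "roll": -0.5, "hand": 1},
  ],
)

```text
clock: 28.3
tcp_pos: [0.5789, -0.0166, 0.0151]
ee_rot: [2.069, 2.346, 0.03]
force: [-0.0, 0.9, -2.6]
grip_width: 0.0257
```

>>> arm_command(
  deltas=[
    {"x": -1.5, "y": 0, "z": -1.5, "roll": 0, "hand": 1},
    {"x": -1.5, "y": 0, "z": -3, "roll": 0, "hand": 1},
    {"x": -1.5, "y": 0, "z": -3, "roll": 0, "hand": 1},
  ],
)

```text
clock: 28.6
tcp_pos: [0.5776, -0.0165, 0.0124]
ee_rot: [2.069, 2.346, 0.03]
force: [0.2, 0.4, -2.3]
grip_width: 0.026
```

>>> arm_command(
  deltas=[
    {"x": 0, "y": 0, "z": -1, "roll": 0, "hand": 1},
    {"x": 0, "y": 0, "z": -1.5, "roll": 0, "hand": 1},
    {"x": 0, "y": 0, "z": -1.5, "roll": 0, "hand": 1},
  ],
)

```text
clock: 28.9
tcp_pos: [0.5776, -0.0165, 0.0123]
ee_rot: [2.069, 2.347, 0.029]
force: [-3.9, 0.8, 6.8]
grip_width: 0.0261
```

Contact (+7 N). Releasing and backing off straight up.

>>> arm_command(
  deltas=[
    {"x": 0, "y": 0, "z": 0, "roll": 0, "hand": 0.3},
    {"x": 0, "y": 0, "z": 0, "roll": 0, "hand": 0},
    {"x": 0, "y": 0, "z": 0, "roll": 0, "hand": -0.3},
    {"x": 0, "y": 0, "z": 0, "roll": 0, "hand": -0.3},
    {"x": 0, "y": 0, "z": 0, "roll": 0, "hand": -0.3},
    {"x": 0, "y": 0, "z": 15, "roll": 0, "hand": -0.3},
    {"x": 0, "y": 0, "z": 45, "roll": 0, "hand": -0.3},
    {"x": 0, "y": 0, "z": 85, "roll": 0, "hand": -0.3},
    {"x": 0, "y": 0, "z": 110, "roll": 0, "hand": -0.3},
    {"x": 0, "y": 0, "z": 110, "roll": 0, "hand": -0.3},
  ],
)

```text
clock: 29.9
tcp_pos: [0.5818, -0.0172, 0.1286]
ee_rot: [2.062, 2.339, 0.038]
force: [-0.0, -0.5, 0.1]
grip_width: 0.0614
```

>>> arm_command(
  deltas=[
    {"x": 0, "y": 10, "z": 10, "roll": 0, "hand": -1},
    {"x": -10, "y": 40, "z": 30, "roll": -1, "hand": -1},
    {"x": -25, "y": 80, "z": 50, "roll": -2, "hand": -1},
    {"x": -45, "y": 120, "z": 65, "roll": -3, "hand": -1},
    {"x": -65, "y": 150, "z": 70, "roll": -4, "hand": -1},
    {"x": -75, "y": 165, "z": 70, "roll": -5, "hand": -1},
    {"x": -75, "y": 165, "z": 70, "roll": -5, "hand": -1},
    {"x": -75, "y": 165, "z": 70, "roll": -5, "hand": -1},
  ],
)

```text
clock: 30.7
tcp_pos: [0.5063, 0.1479, 0.1979]
ee_rot: [2.16, 2.248, 0.035]
force: [-0.1, -0.4, -0.5]
grip_width: 0.0937
```

```bash
python3 - <<'E'
from h import *
import pickle
c=ctrl.get_calibration("wrist"); s=ctrl.sense(); print(s["tcp_pos"],s["ee_rot"]); pickle.dump(c,open("w16.pkl","wb"))
im={n:ctrl.camera(n) for n in("wrist","side","scene")}
for n in im: cv2.imwrite(f"pics/{n}16.png",im[n][:,:,::-1])
a=cv2.resize(im["side"][215:315,240:370],(390,300)); b=cv2.resize(im["scene"][180:280,240:370],(390,300)); d=cv2.resize(im["scene"][100:300,380:560],(270,300)); e=cv2.resize(im["wrist"],(400,300))
cv2.imwrite("pics/c16.png",np.vstack([np.hstack([a,b]),np.hstack([d,e,np.zeros((300,110,3),np.uint8)])])[:,:,::-1])
E
```

```text
[0.50630998 0.14794338 0.19789766] [2.16009551 2.248412   0.03486434]
```

View pics/c16.png

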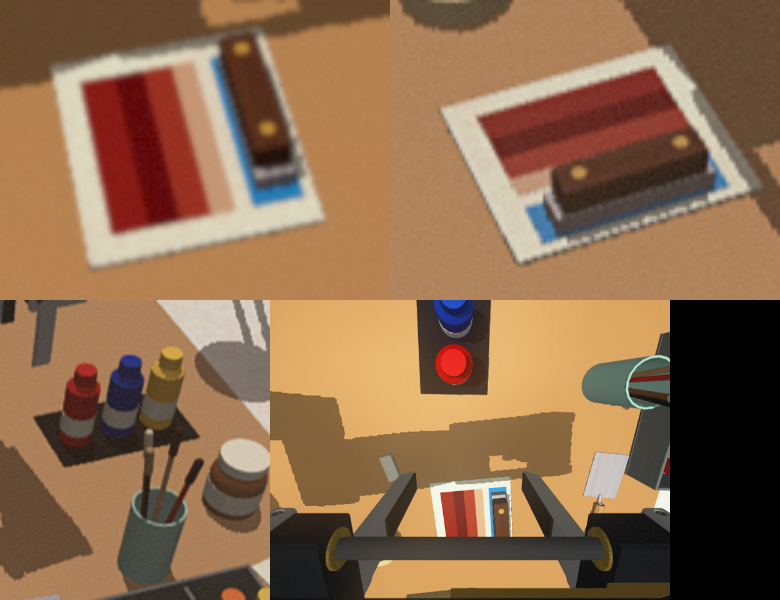

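```bash
python3 - <<'E'
from h import *
np.set_printoptions(precision=4,suppress=True)
a=[ray("side",(240+x/3,215+y/3),.040)[:2] for x,y in[(241,48),(267,129)]]
b=[ray("scene",(240+(x-390)/3,180+y/3),.040)[:2] for x,y in[(681,142),(578,172)]]
print(a,np.mean(a,0));print(b,np.mean(b,0))
# base bottom corners at z=.004
print("side base -y end bottom",[ray("side",(240+x/3,215+y/3),.004)[:2] for x,y in[(257,189),(297,179)]])
print("scene base +x bottom edge",[ray("scene",(240+(x-390)/3,180+y/3),.004)[:2] for x,y in[(558,237),(716,189)]])
print("strip -y corners side",[ray("side",(240+x/3,215+y/3),.004)[:2] for x,y in[(255,206),(303,196)]],"scene",[ray("scene",(240+(x-390)/3,180+y/3),.004)[:2] for x,y in[(526,208),(543,243)]])
E
```

```text
[array([0.5743, 0.0186]), array([ 0.5832, -0.0517])] [ 0.5788 -0.0165]
[array([0.5733, 0.0205]), array([ 0.5812, -0.0495])] [ 0.5773 -0.0145]
side base -y end bottom [array([ 0.5744, -0.0712]), array([ 0.6009, -0.0664])]
scene base +x bottom edge [array([ 0.5991, -0.0679]), array([0.5864, 0.0411])]
strip -y corners side [array([ 0.5716, -0.0843]), array([ 0.6029, -0.0802])] scene [array([ 0.5693, -0.0813]), array([ 0.6015, -0.0782])]
```

Weight centre is about (0.578, -0.0155) against a strip centre of about (0.577, -0.017), aligned, released, and all three bottles were on the mat. Now red goes back.

>>> arm_command(
  deltas=[
    {"x": -5, "y": 25, "z": 0, "roll": 0, "hand": -1},
    {"x": -15, "y": 65, "z": 0, "roll": 0, "hand": -1},
    {"x": -21, "y": 95, "z": -5, "roll": 0, "hand": -1},
    {"x": -21, "y": 105, "z": -20, "roll": 0, "hand": -1},
    {"x": -21, "y": 105, "z": -55, "roll": 0, "hand": -1},
    {"x": -21, "y": 105, "z": -90, "roll": 0, "hand": -1},
    {"x": -21, "y": 105, "z": -120, "roll": 0, "hand": -1},
    {"x": -21, "y": 105, "z": -138, "roll": 0, "hand": -1},
    {"x": -21, "y": 105, "z": -145, "roll": 0, "hand": -1},
    {"x": -21, "y": 105, "z": -145, "roll": 0, "hand": -1},
  ],
  squeeze=20,
)

```text
clock: 31.85
tcp_pos: [0.4854, 0.2504, 0.0512]
ee_rot: [2.166, 2.245, 0.03]
force: [0.6, 0.5, 0.3]
grip_width: 0.0943
```

>>> arm_command(
  deltas=[
    {"x": 0, "y": 0, "z": 0, "roll": 0, "hand": 1},
    {"x": 0, "y": 0, "z": 0, "roll": 0, "hand": 1},
    {"x": 0, "y": 0, "z": 0, "roll": 0, "hand": 1},
    {"x": 0, "y": 0, "z": 0, "roll": 0, "hand": 1},
    {"x": 0, "y": 0, "z": 0, "roll": 0, "hand": 1},
    {"x": 0, "y": 0, "z": 0, "roll": 0, "hand": 1},
    {"x": 0, "y": 0, "z": 0, "roll": 0, "hand": 1},
    {"x": 0, "y": 0, "z": 0, "roll": 0, "hand": 1},
  ],
)

```text
clock: 32.65
tcp_pos: [0.4859, 0.2506, 0.0516]
ee_rot: [2.165, 2.245, 0.032]
force: [1.0, -1.4, 1.4]
grip_width: 0.0454
```

>>> arm_command(
  deltas=[
    {"x": 0, "y": 0, "z": 15, "roll": 0, "hand": 1},
    {"x": 0, "y": -5, "z": 45, "roll": 0, "hand": 1},
    {"x": 0, "y": -20, "z": 75, "roll": 0, "hand": 1},
    {"x": 0, "y": -50, "z": 88, "roll": 0, "hand": 1},
    {"x": 0, "y": -92, "z": 90, "roll": 0, "hand": 1},
    {"x": -1, "y": -138, "z": 90, "roll": 1, "hand": 1},
    {"x": -2, "y": -184, "z": 90, "roll": 2, "hand": 1},
    {"x": -3, "y": -225, "z": 90, "roll": 3, "hand": 1},
    {"x": -4, "y": -250, "z": 90, "roll": 4, "hand": 1},
    {"x": -4, "y": -260, "z": 90, "roll": 5, "hand": 1},
  ],
)

```text
clock: 33.65
tcp_pos: [0.4809, -0.0117, 0.141]
ee_rot: [2.069, 2.336, 0.031]
force: [0.3, -0.7, -0.9]
grip_width: 0.0458
```

>>> arm_command(
  deltas=[
    {"x": 0, "y": -20, "z": 0, "roll": 0, "hand": 1},
    {"x": 0, "y": -55, "z": 0, "roll": 0, "hand": 1},
    {"x": -1, "y": -100, "z": 0, "roll": 0, "hand": 1},
    {"x": -1, "y": -146, "z": 0, "roll": 0, "hand": 1},
    {"x": -2, "y": -192, "z": 0, "roll": 0, "hand": 1},
    {"x": -3, "y": -238, "z": 0, "roll": 0, "hand": 1},
    {"x": -3, "y": -284, "z": 0, "roll": 0, "hand": 1},
    {"x": -3, "y": -325, "z": 0, "roll": 0, "hand": 1},
    {"x": -3, "y": -345, "z": 0, "roll": 0, "hand": 1},
    {"x": -3, "y": -350, "z": 0, "roll": 0, "hand": 1},
  ],
)

```text
clock: 34.65
tcp_pos: [0.477, -0.3638, 0.14]
ee_rot: [2.074, 2.334, 0.031]
force: [0.2, 0.1, -2.5]
grip_width: 0.0455
```

>>> arm_command(
  deltas=[
    {"x": 1.5, "y": -10, "z": -5, "roll": 0, "hand": 1},
    {"x": 1.5, "y": -17.5, "z": -20, "roll": 0, "hand": 1},
    {"x": 1.5, "y": -17.5, "z": -42, "roll": 0, "hand": 1},
    {"x": 1.5, "y": -17.5, "z": -60, "roll": 0, "hand": 1},
    {"x": 1.5, "y": -17.5, "z": -72, "roll": 0, "hand": 1},
    {"x": 1.5, "y": -17.5, "z": -77, "roll": 0, "hand": 1},
    {"x": 1.5, "y": -17.5, "z": -77, "roll": 0, "hand": 1},
  ],
)

```text
clock: 35.35
tcp_pos: [0.4781, -0.3803, 0.0618]
ee_rot: [2.074, 2.336, 0.031]
force: [-0.3, 0.3, -1.8]
grip_width: 0.0457
```

```bash
python3 - <<'E'
from h import *
import pickle
c=ctrl.get_calibration("wrist")
im=ctrl.camera("wrist"); cv2.imwrite("pics/w17.png",im[:,:,::-1])
s=ctrl.camera("scene"); cv2.imwrite("pics/s17.png",s[:,:,::-1])
cv2.imwrite("pics/c17.png",np.hstack([cv2.resize(im[180:460,160:480],(420,366)),cv2.resize(s[170:280,80:190],(366,366))])[:,:,::-1])
E
```

```text
(no output)
```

View pics/c17.png

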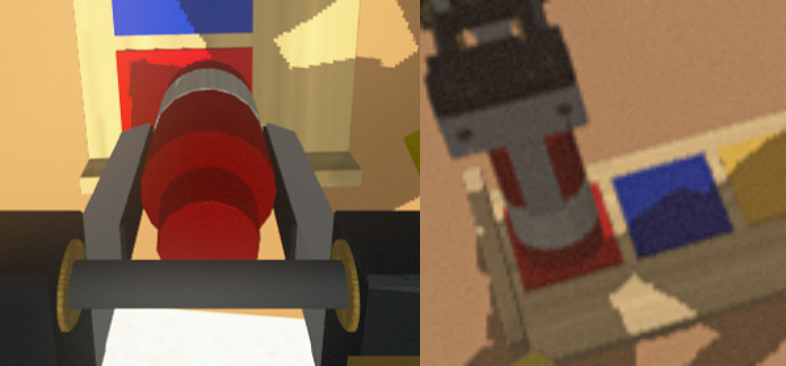

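>>> arm_command(
  deltas=[
    {"x": 0, "y": 0, "z": -2, "roll": 0, "hand": 1},
    {"x": 0, "y": 0, "z": -3.5, "roll": 0, "hand": 1},
    {"x": 0, "y": 0, "z": -4.5, "roll": 0, "hand": 1},
    {"x": 0, "y": 0, "z": -4.5, "roll": 0, "hand": 1},
  ],
)

```text
clock: 35.85
tcp_pos: [0.4791, -0.3816, 0.0593]
ee_rot: [2.072, 2.333, 0.03]
force: [-0.2, -0.3, -1.4]
grip_width: 0.0456
```

>>> arm_command(
  deltas=[
    {"x": 0, "y": 0, "z": -1.5, "roll": 0, "hand": 1},
    {"x": 0, "y": 0, "z": -3, "roll": 0, "hand": 1},
    {"x": 0, "y": 0, "z": -3, "roll": 0, "hand": 1},
  ],
)

```text
clock: 36.15
tcp_pos: [0.4794, -0.382, 0.0585]
ee_rot: [2.072, 2.332, 0.03]
force: [-2.8, 2.1, 9.1]
grip_width: 0.0458
```

Contact. Release and rise.

>>> arm_command(
  deltas=[
    {"x": 0, "y": 0, "z": 0.5, "roll": 0, "hand": 0.2},
    {"x": 0, "y": 0, "z": 0.5, "roll": 0, "hand": -0.4},
    {"x": 0, "y": 0, "z": 0.5, "roll": 0, "hand": -1},
    {"x": 0, "y": 0, "z": 0.5, "roll": 0, "hand": -1},
    {"x": 0, "y": 0, "z": 0.5, "roll": 0, "hand": -1},
    {"x": 0, "y": 0, "z": 20, "roll": 0, "hand": -1},
    {"x": 0, "y": 0, "z": 55, "roll": 0, "hand": -1},
    {"x": 0, "y": 0, "z": 95, "roll": 0, "hand": -1},
    {"x": 0, "y": 20, "z": 120, "roll": 0, "hand": -1},
    {"x": 0, "y": 45, "z": 125, "roll": 0, "hand": -1},
  ],
)

```text
clock: 37.15
tcp_pos: [0.4814, -0.3395, 0.1882]
ee_rot: [2.068, 2.324, 0.029]
force: [0.2, 0.5, 0.1]
grip_width: 0.0936
```

>>> arm_command(
  deltas=[
    {"x": 0, "y": 45, "z": 3, "roll": 0, "hand": -1},
    {"x": 1, "y": 92, "z": 5, "roll": -1, "hand": -1},
    {"x": 2, "y": 140, "z": 5, "roll": -2, "hand": -1},
    {"x": 3, "y": 188, "z": 5, "roll": -3, "hand": -1},
    {"x": 4, "y": 236, "z": 5, "roll": -4, "hand": -1},
    {"x": 5, "y": 284, "z": 5, "roll": -5, "hand": -1},
    {"x": 6, "y": 332, "z": 5, "roll": -5, "hand": -1},
    {"x": 7, "y": 375, "z": 5, "roll": -5, "hand": -1},
    {"x": 7, "y": 400, "z": 5, "roll": -5, "hand": -1},
    {"x": 7, "y": 400, "z": 5, "roll": -5, "hand": -1},
  ],
)

```text
clock: 38.15
tcp_pos: [0.488, 0.0634, 0.1932]
ee_rot: [2.161, 2.237, 0.028]
force: [-0.5, -0.5, 0.4]
grip_width: 0.094
```

```bash
python3 - <<'E'
from h import *
np.set_printoptions(precision=4,suppress=True)
im=ctrl.camera("side"); cv2.imwrite("pics/side18.png",im[:,:,::-1])
s=ctrl.camera("scene"); cv2.imwrite("pics/s18.png",s[:,:,::-1])
cv2.imwrite("pics/c18.png",np.hstack([cv2.resize(im[380:480,230:350],(420,350),interpolation=cv2.INTER_CUBIC),cv2.resize(s[170:270,80:180],(350,350),interpolation=cv2.INTER_CUBIC)])[:,:,::-1])
E
```

```text
(no output)
```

View pics/c18.png

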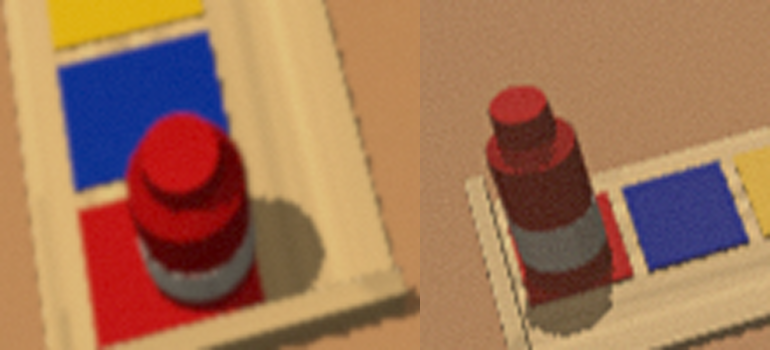

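```bash
python3 - <<'E'
from h import *
np.set_printoptions(precision=4,suppress=True)
print(ray("side",(230+180/3.5,380+160/3.5),.129),ray("scene",(80+100/3.5,170+106/3.5),.129))
E
```

```text
[ 0.4823 -0.3842  0.129 ] [ 0.483  -0.3781  0.129 ]
```

Red stands upright, and its cap measures about (0.4826, -0.381) against the origin (0.4786, -0.379), a 4–5 mm offset inside the 12 mm. Next blue, with a small x bias on placement.

>>> arm_command(
  deltas=[
    {"x": 0, "y": 30, "z": 0, "roll": 0, "hand": -1},
    {"x": -1, "y": 78, "z": 0, "roll": 0, "hand": -1},
    {"x": -2, "y": 126, "z": 0, "roll": 0, "hand": -1},
    {"x": -3, "y": 174, "z": 0, "roll": 0, "hand": -1},
    {"x": -3, "y": 215, "z": 0, "roll": 0, "hand": -1},
    {"x": -3, "y": 240, "z": 0, "roll": 0, "hand": -1},
    {"x": -3, "y": 253, "z": -5, "roll": 0, "hand": -1},
    {"x": -3, "y": 253, "z": -10, "roll": 0, "hand": -1},
  ],
)

```text
clock: 39.05
tcp_pos: [0.486, 0.3133, 0.1826]
ee_rot: [2.164, 2.233, 0.026]
force: [0.3, 0.2, -0.7]
grip_width: 0.094
```

>>> arm_command(
  deltas=[
    {"x": 0, "y": 0, "z": -30, "roll": 0, "hand": -1},
    {"x": 0, "y": 0, "z": -65, "roll": 0, "hand": -1},
    {"x": 0, "y": 0, "z": -100, "roll": 0, "hand": -1},
    {"x": 0, "y": 0, "z": -122, "roll": 0, "hand": -1},
    {"x": 0, "y": 0, "z": -131, "roll": 0, "hand": -1},
    {"x": 0, "y": 0, "z": -131, "roll": 0, "hand": -1},
  ],
)

```text
clock: 39.65
tcp_pos: [0.4851, 0.311, 0.0499]
ee_rot: [2.167, 2.231, 0.02]
force: [-0.2, 0.1, 0.2]
grip_width: 0.0936
```

>>> arm_command(
  deltas=[
    {"x": 0, "y": 4, "z": 1, "roll": 0, "hand": -1},
    {"x": 0, "y": 6, "z": 2, "roll": 0, "hand": -1},
    {"x": 0, "y": 6, "z": 2, "roll": 0, "hand": 1},
    {"x": 0, "y": 6, "z": 2, "roll": 0, "hand": 1},
    {"x": 0, "y": 6, "z": 2, "roll": 0, "hand": 1},
    {"x": 0, "y": 6, "z": 2, "roll": 0, "hand": 1},
    {"x": 0, "y": 6, "z": 2, "roll": 0, "hand": 1},
    {"x": 0, "y": 6, "z": 2, "roll": 0, "hand": 1},
    {"x": 0, "y": 6, "z": 2, "roll": 0, "hand": 1},
    {"x": 0, "y": 6, "z": 2, "roll": 0, "hand": 1},
  ],
)

```text
clock: 40.65
tcp_pos: [0.4852, 0.317, 0.052]
ee_rot: [2.167, 2.231, 0.02]
force: [-0.2, -0.2, 1.1]
grip_width: 0.0453
```

>>> arm_command(
  deltas=[
    {"x": 0, "y": 0, "z": 15, "roll": 0, "hand": 1},
    {"x": 0, "y": -5, "z": 45, "roll": 0, "hand": 1},
    {"x": 0, "y": -20, "z": 75, "roll": 0, "hand": 1},
    {"x": 0, "y": -50, "z": 88, "roll": 0, "hand": 1},
    {"x": 0, "y": -92, "z": 90, "roll": 0, "hand": 1},
    {"x": -1, "y": -138, "z": 90, "roll": 1, "hand": 1},
    {"x": -2, "y": -184, "z": 90, "roll": 2, "hand": 1},
    {"x": -3, "y": -230, "z": 90, "roll": 3, "hand": 1},
    {"x": -4, "y": -265, "z": 90, "roll": 4, "hand": 1},
    {"x": -4, "y": -280, "z": 90, "roll": 5, "hand": 1},
  ],
)

```text
clock: 41.65
tcp_pos: [0.4809, 0.0341, 0.1429]
ee_rot: [2.07, 2.321, 0.021]
force: [0.5, 0.5, -1.9]
grip_width: 0.0455
```

>>> arm_command(
  deltas=[
    {"x": 0, "y": -20, "z": 0, "roll": 0, "hand": 1},
    {"x": -1, "y": -55, "z": 0, "roll": 0.5, "hand": 1},
    {"x": -3, "y": -100, "z": 0, "roll": 0.5, "hand": 1},
    {"x": -5, "y": -146, "z": 0, "roll": 0.5, "hand": 1},
    {"x": -7, "y": -192, "z": 0, "roll": 0.5, "hand": 1},
    {"x": -9, "y": -238, "z": 0, "roll": 0.5, "hand": 1},
    {"x": -11, "y": -275, "z": 0, "roll": 0.5, "hand": 1},
    {"x": -12, "y": -310, "z": 0, "roll": 0.5, "hand": 1},
    {"x": -12, "y": -330, "z": 0, "roll": 0.5, "hand": 1},
    {"x": -12, "y": -330, "z": 0, "roll": 0.5, "hand": 1},
  ],
)

```text
clock: 42.65
tcp_pos: [0.4689, -0.2983, 0.1436]
ee_rot: [2.063, 2.325, 0.021]
force: [-0.3, 0.7, -2.0]
grip_width: 0.0458
```

>>> arm_command(
  deltas=[
    {"x": -1, "y": -10, "z": -5, "roll": 0, "hand": 1},
    {"x": -1.5, "y": -17.5, "z": -20, "roll": 0, "hand": 1},
    {"x": -1.5, "y": -17.5, "z": -42, "roll": 0, "hand": 1},
    {"x": -1.5, "y": -17.5, "z": -60, "roll": 0, "hand": 1},
    {"x": -1.5, "y": -17.5, "z": -73, "roll": 0, "hand": 1},
    {"x": -1.5, "y": -17.5, "z": -81, "roll": 0, "hand": 1},
    {"x": -1.5, "y": -17.5, "z": -84.5, "roll": 0, "hand": 1},
    {"x": -1.5, "y": -17.5, "z": -84.5, "roll": 0, "hand": 1},
  ],
)

```text
clock: 43.45
tcp_pos: [0.4678, -0.3157, 0.0594]
ee_rot: [2.062, 2.326, 0.021]
force: [0.5, -0.7, -1.7]
grip_width: 0.0457
```

>>> arm_command(
  deltas=[
    {"x": 0, "y": 0, "z": -1.5, "roll": 0, "hand": 1},
    {"x": 0, "y": 0, "z": -2.5, "roll": 0, "hand": 1},
    {"x": 0, "y": 0, "z": -2.5, "roll": 0, "hand": 1},
  ],
)

```text
clock: 43.75
tcp_pos: [0.4685, -0.3165, 0.0589]
ee_rot: [2.06, 2.324, 0.02]
force: [-2.1, 0.7, 7.4]
grip_width: 0.0454
```

>>> arm_command(
  deltas=[
    {"x": 0, "y": 0, "z": 0, "roll": 0, "hand": 0.2},
    {"x": 0, "y": 0, "z": 0, "roll": 0, "hand": -0.4},
    {"x": 0, "y": 0, "z": 0, "roll": 0, "hand": -1},
    {"x": 0, "y": 0, "z": 0, "roll": 0, "hand": -1},
    {"x": 0, "y": 0, "z": 0, "roll": 0, "hand": -1},
    {"x": 0, "y": 0, "z": 20, "roll": 0, "hand": -1},
    {"x": 0, "y": 0, "z": 55, "roll": 0, "hand": -1},
    {"x": 0, "y": 0, "z": 95, "roll": 0, "hand": -1},
    {"x": 0, "y": 20, "z": 120, "roll": 0, "hand": -1},
    {"x": 0, "y": 45, "z": 125, "roll": 0, "hand": -1},
  ],
)

```text
clock: 44.75
tcp_pos: [0.4708, -0.2737, 0.1885]
ee_rot: [2.056, 2.316, 0.021]
force: [0.5, 0.8, 0.2]
grip_width: 0.0939
```

>>> arm_command(
  deltas=[
    {"x": 0, "y": 45, "z": 3, "roll": 0, "hand": -1},
    {"x": 2, "y": 92, "z": 5, "roll": -1, "hand": -1},
    {"x": 4, "y": 140, "z": 5, "roll": -2, "hand": -1},
    {"x": 6, "y": 188, "z": 5, "roll": -3, "hand": -1},
    {"x": 8, "y": 236, "z": 5, "roll": -4, "hand": -1},
    {"x": 10, "y": 284, "z": 5, "roll": -5, "hand": -1},
    {"x": 12, "y": 332, "z": 5, "roll": -6, "hand": -1},
    {"x": 14, "y": 375, "z": 5, "roll": -6, "hand": -1},
    {"x": 15, "y": 400, "z": 5, "roll": -6, "hand": -1},
    {"x": 15, "y": 400, "z": 5, "roll": -6, "hand": -1},
  ],
)

```text
clock: 45.75
tcp_pos: [0.4855, 0.1291, 0.1934]
ee_rot: [2.169, 2.211, 0.018]
force: [-0.0, -0.3, -0.4]
grip_width: 0.0939
```

```bash
python3 - <<'E'
from h import *
im=ctrl.camera("side"); cv2.imwrite("pics/side19.png",im[:,:,::-1])
s=ctrl.camera("scene"); cv2.imwrite("pics/s19.png",s[:,:,::-1])
cv2.imwrite("pics/c19.png",np.hstack([cv2.resize(im[350:480,230:350],(420,455),interpolation=cv2.INTER_CUBIC),cv2.resize(s[170:270,80:180],(350,350),interpolation=cv2.INTER_CUBIC)[np.r_[0:350,np.zeros(105,int)]]])[:,:,::-1])
E
```

```text
(no output)
```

View pics/c19.png

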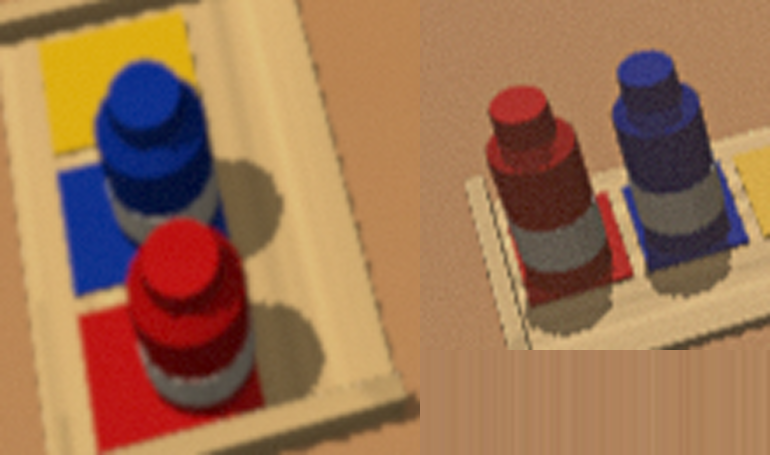

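```bash
python3 - <<'E'
from h import *
np.set_printoptions(precision=4,suppress=True)
for nm,a,b in(("red",(180,263),(520,106)),("blue",(145,98),(645,70))):
    print(nm,ray("side",(230+a[0]/3.5,350+a[1]/3.5),.129),ray("scene",(80+(b[0]-420)/3.5,170+b[1]/3.5),.129))
E
```

```text
red [ 0.4823 -0.3835  0.129 ] [ 0.483  -0.3781  0.129 ]
blue [ 0.4721 -0.3192  0.129 ] [ 0.4722 -0.315   0.129 ]
```

Blue is within about 2 mm. Now yellow.

>>> arm_command(
  deltas=[
    {"x": 0, "y": 30, "z": 0, "roll": 0, "hand": -1},
    {"x": 0, "y": 78, "z": 0, "roll": 0, "hand": -1},
    {"x": 0, "y": 126, "z": 0, "roll": 0, "hand": -1},
    {"x": 0, "y": 174, "z": 0, "roll": 0, "hand": -1},
    {"x": 0, "y": 215, "z": 0, "roll": 0, "hand": -1},
    {"x": 0, "y": 240, "z": 0, "roll": 0, "hand": -1},
    {"x": 0, "y": 250, "z": -5, "roll": 0, "hand": -1},
    {"x": 0, "y": 250, "z": -10, "roll": 0, "hand": -1},
    {"x": 0, "y": 250, "z": -10, "roll": 0, "hand": -1},
  ],
)

```text
clock: 46.75
tcp_pos: [0.4853, 0.3738, 0.1816]
ee_rot: [2.174, 2.205, 0.01]
force: [-0.3, 0.7, -0.1]
grip_width: 0.0939
```

>>> arm_command(
  deltas=[
    {"x": 0, "y": 0, "z": -30, "roll": 0, "hand": -1},
    {"x": 0, "y": 0, "z": -65, "roll": 0, "hand": -1},
    {"x": 0, "y": 0, "z": -100, "roll": 0, "hand": -1},
    {"x": 0, "y": 0, "z": -122, "roll": 0, "hand": -1},
    {"x": 0, "y": 0, "z": -131, "roll": 0, "hand": -1},
    {"x": 0, "y": 0, "z": -131, "roll": 0, "hand": -1},
  ],
)

```text
clock: 47.35
tcp_pos: [0.4847, 0.3718, 0.0493]
ee_rot: [2.177, 2.203, 0.005]
force: [0.1, -0.3, 0.1]
grip_width: 0.094
```

>>> arm_command(
  deltas=[
    {"x": 0, "y": 4, "z": 1, "roll": 0, "hand": -1},
    {"x": 0, "y": 7.5, "z": 3, "roll": 0, "hand": -1},
    {"x": 0, "y": 7.5, "z": 3, "roll": 0, "hand": 1},
    {"x": 0, "y": 7.5, "z": 3, "roll": 0, "hand": 1},
    {"x": 0, "y": 7.5, "z": 3, "roll": 0, "hand": 1},
    {"x": 0, "y": 7.5, "z": 3, "roll": 0, "hand": 1},
    {"x": 0, "y": 7.5, "z": 3, "roll": 0, "hand": 1},
    {"x": 0, "y": 7.5, "z": 3, "roll": 0, "hand": 1},
    {"x": 0, "y": 7.5, "z": 3, "roll": 0, "hand": 1},
    {"x": 0, "y": 7.5, "z": 3, "roll": 0, "hand": 1},
  ],
)

```text
clock: 48.35
tcp_pos: [0.4845, 0.3792, 0.0523]
ee_rot: [2.177, 2.203, 0.005]
force: [-0.1, 0.0, 0.6]
grip_width: 0.0458
```

>>> arm_command(
  deltas=[
    {"x": 0, "y": 0, "z": 15, "roll": 0, "hand": 1},
    {"x": 0, "y": -5, "z": 45, "roll": 0, "hand": 1},
    {"x": 0, "y": -20, "z": 75, "roll": 0, "hand": 1},
    {"x": 0, "y": -50, "z": 88, "roll": 0, "hand": 1},
    {"x": 0, "y": -92, "z": 90, "roll": 0, "hand": 1},
    {"x": -1, "y": -138, "z": 90, "roll": 1, "hand": 1},
    {"x": -2, "y": -184, "z": 90, "roll": 2, "hand": 1},
    {"x": -3, "y": -230, "z": 90, "roll": 3, "hand": 1},
    {"x": -4, "y": -265, "z": 90, "roll": 4, "hand": 1},
    {"x": -4, "y": -280, "z": 90, "roll": 5, "hand": 1},
  ],
)

```text
clock: 49.35
tcp_pos: [0.4803, 0.0963, 0.1432]
ee_rot: [2.08, 2.293, 0.007]
force: [-0.7, 0.5, -1.6]
grip_width: 0.0456
```

>>> arm_command(
  deltas=[
    {"x": 0, "y": -20, "z": 0, "roll": 0, "hand": 1},
    {"x": -2, "y": -55, "z": 0, "roll": 1, "hand": 1},
    {"x": -5, "y": -100, "z": 0, "roll": 1.5, "hand": 1},
    {"x": -8, "y": -146, "z": 0, "roll": 1.5, "hand": 1},
    {"x": -11, "y": -192, "z": 0, "roll": 1.5, "hand": 1},
    {"x": -15, "y": -238, "z": 0, "roll": 1.5, "hand": 1},
    {"x": -18, "y": -275, "z": 0, "roll": 1.5, "hand": 1},
    {"x": -20, "y": -310, "z": 0, "roll": 1.5, "hand": 1},
    {"x": -21, "y": -330, "z": 0, "roll": 1.5, "hand": 1},
    {"x": -21, "y": -330, "z": 0, "roll": 1.5, "hand": 1},
  ],
)

```text
clock: 50.35
tcp_pos: [0.4594, -0.2365, 0.1443]
ee_rot: [2.053, 2.315, 0.007]
force: [0.3, 0.8, -0.9]
grip_width: 0.0458
```

>>> arm_command(
  deltas=[
    {"x": 0, "y": -10, "z": -5, "roll": 0, "hand": 1},
    {"x": 0, "y": -15.5, "z": -20, "roll": 0, "hand": 1},
    {"x": 0, "y": -15.5, "z": -42, "roll": 0, "hand": 1},
    {"x": 0, "y": -15.5, "z": -60, "roll": 0, "hand": 1},
    {"x": 0, "y": -15.5, "z": -73, "roll": 0, "hand": 1},
    {"x": 0, "y": -15.5, "z": -81, "roll": 0, "hand": 1},
    {"x": 0, "y": -15.5, "z": -85, "roll": 0, "hand": 1},
    {"x": 0, "y": -15.5, "z": -85, "roll": 0, "hand": 1},
  ],
)

```text
clock: 51.15
tcp_pos: [0.4599, -0.2522, 0.0598]
ee_rot: [2.052, 2.314, 0.007]
force: [0.2, -0.6, -1.7]
grip_width: 0.0451
```

>>> arm_command(
  deltas=[
    {"x": 0, "y": 0, "z": -1.5, "roll": 0, "hand": 1},
    {"x": 0, "y": 0, "z": -2.5, "roll": 0, "hand": 1},
    {"x": 0, "y": 0, "z": -2.5, "roll": 0, "hand": 1},
  ],
)

```text
clock: 51.45
tcp_pos: [0.4608, -0.253, 0.0592]
ee_rot: [2.05, 2.313, 0.007]
force: [-2.6, 0.2, 6.6]
grip_width: 0.0459
```

>>> arm_command(
  deltas=[
    {"x": 0, "y": 0, "z": 0, "roll": 0, "hand": 0.2},
    {"x": 0, "y": 0, "z": 0, "roll": 0, "hand": -0.4},
    {"x": 0, "y": 0, "z": 0, "roll": 0, "hand": -1},
    {"x": 0, "y": 0, "z": 0, "roll": 0, "hand": -1},
    {"x": 0, "y": 0, "z": 0, "roll": 0, "hand": -1},
    {"x": 0, "y": 0, "z": 20, "roll": 0, "hand": -1},
    {"x": 0, "y": 0, "z": 55, "roll": 0, "hand": -1},
    {"x": 0, "y": 0, "z": 95, "roll": 0, "hand": -1},
    {"x": 0, "y": 20, "z": 120, "roll": 0, "hand": -1},
    {"x": 0, "y": 45, "z": 125, "roll": 0, "hand": -1},
  ],
)

```text
clock: 52.45
tcp_pos: [0.4632, -0.2098, 0.1886]
ee_rot: [2.047, 2.305, 0.009]
force: [-0.9, -1.0, 0.8]
grip_width: 0.094
```

>>> arm_command(
  deltas=[
    {"x": 0, "y": 45, "z": 3, "roll": 0, "hand": -1},
    {"x": 0, "y": 92, "z": 15, "roll": 0, "hand": -1},
    {"x": 0, "y": 140, "z": 25, "roll": 0, "hand": -1},
    {"x": 0, "y": 188, "z": 35, "roll": 0, "hand": -1},
    {"x": 0, "y": 236, "z": 40, "roll": 0, "hand": -1},
    {"x": 0, "y": 284, "z": 40, "roll": 0, "hand": -1},
    {"x": 0, "y": 310, "z": 40, "roll": 0, "hand": -1},
    {"x": 0, "y": 320, "z": 40, "roll": 0, "hand": -1},
    {"x": 0, "y": 320, "z": 40, "roll": 0, "hand": -1},
  ],
)

```text
clock: 53.35
tcp_pos: [0.463, 0.1108, 0.2284]
ee_rot: [2.044, 2.307, 0.008]
force: [-0.2, -0.8, 0.0]
grip_width: 0.0939
```

```bash
python3 - <<'E'
from h import *
im=ctrl.camera("side"); cv2.imwrite("pics/side20.png",im[:,:,::-1])
s=ctrl.camera("scene"); cv2.imwrite("pics/s20.png",s[:,:,::-1])
cv2.imwrite("pics/c20.png",np.hstack([cv2.resize(im[310:480,220:350],(390,510),interpolation=cv2.INTER_CUBIC),cv2.resize(s[160:290,80:230],(390,338),interpolation=cv2.INTER_CUBIC)[np.r_[0:338,np.zeros(172,int)]]])[:,:,::-1])
E
```

```text
(no output)
```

View pics/c20.png

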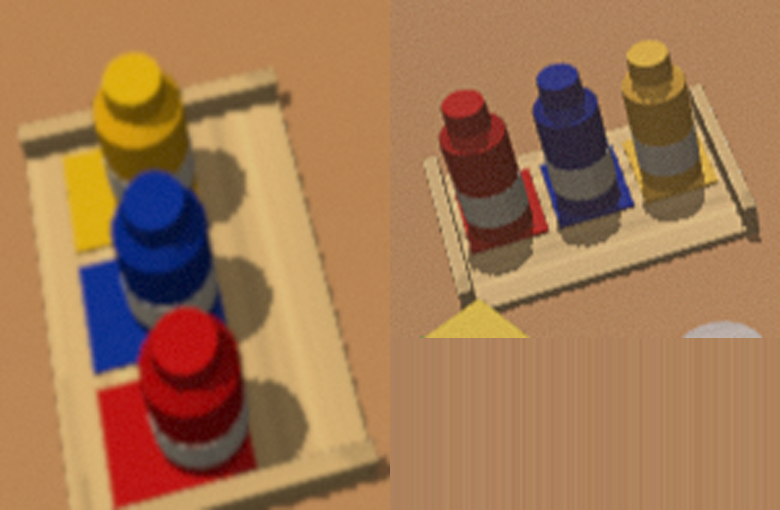

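View pics/s20.png

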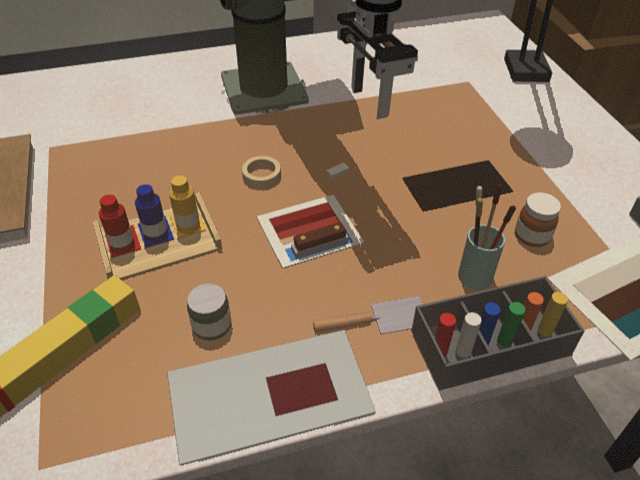

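```bash
python3 - <<'E'
from h import *
np.set_printoptions(precision=4,suppress=True)
O={"red":(.4786,-.3789),"blue":(.470,-.3161),"yellow":(.4607,-.2521)}
for nm,a,b in(("red",(185,342),(465,105)),("blue",(153,203),(559,78)),("yellow",(132,80),(649,54))):
    p=[ray("side",(220+a[0]/3,310+a[1]/3),.129)[:2],ray("scene",(80+(b[0]-390)/2.6,160+b[1]/2.6),.129)[:2]]
    print(nm,p[0]-O[nm],p[1]-O[nm])
E
```

```text
red [ 0.0041 -0.0032] [0.0048 0.0012]
blue [ 0.0016 -0.0025] [0.0025 0.0023]
yellow [ 0.0031 -0.0029] [0.003  0.0015]
```

All three bottles stand upright within about 5 mm of their coaster origins. The weight is on the strip, the jar is unmoved, and the arm is clear. Handing in.

```bash
python3 - <<'E'
from cell import ctrl
print(ctrl.sign_off(), ctrl.sense()["clock"])
E
```

```text
the job is handed in; nothing more can be done
the job is handed in; nothing more can be done
```

I handed the job in at about 53 s of the 152 s allowed; no verdict is reported at hand-in. I stood the three bottles on the mat and laid the paperweight along the blue strip. I let go of it with the bottles still there, then put each bottle back on its own coaster.

**Last checks (two fixed cameras):**
- **Bottles:** all upright and released. Cap offsets from the coaster origins are about 5 mm for red and 3–4 mm for blue and yellow, against the 12 mm allowed.
- **Weight:** its centre was about 2 mm from the strip's middle and parallel to it when I measured it just after release. It still looked in place in the last picture.
- **Jar and arm:** the jar stands where it was, and the arm is clear of everything.

**What disagreed or went wrong:**
- The two cameras differ by up to 5 mm in y on the cap positions.
- The tool picked up a tilt of about 1° along the way, which may have added to red's offset.
- My first move was refused because "hand" was missing, and nothing moved.

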